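# Start the stop batten's lag screw square

## Robot

A 6-joint arm with a two-finger parallel gripper is mounted at the origin on the work surface. World frame = base frame: x ahead of the robot, y to its left, z up, the work surface at z = 0. Lengths are in mm, angles in rad, forces in N, time in s.
With the tool pointing down it reaches from about 325 to 900 mm from the base axis. Payload 6.1 kg.
Tool frame: the origin (TCP) lies between the finger pads; the fingertips stand 8 mm ahead of it and the grasp point (between the pads) lies 11 mm behind it; z points along the fingers, y is the direction in which the jaws open and shut (so a half turn about z gives the same grasp; the last joint's range is limited). The gripper opens to 85 mm and grips with 20 to 120 N. Pads are 22 mm wide; open, the fingers measure 114 mm over their backs; the gripper's body (76 mm by 85 mm) begins 54 mm behind the grasp point. The pads swing forward as they close: fully open they stand 13 mm farther back than shut.
Start: joints at [-1.298, 0.22, 1.526, -0, 1.395, -0.126], TCP at [242.688, -575.95, 239.3] pointing down, gripper open.
Joint ranges: [-2.98, 2.98], [-0.91, 2.08], [0.09, 2.57], [-1.24, 4.39], [0.2, 2.65], [-2.68, 2.68]. Speed limits (rad/s): [2.57, 2.57, 3.01, 3.14, 3.14, 3.14].

## Interface

Orientations are given as a unit quaternion [x, y, z, w].
In Python, from workcell import ctrl gives the robot as it stands. The module is installed in compiled form; this text tells all that it offers.
- The arm moves only by the tool play_rows, never from a script. Its argument "series" is a list of rows, each an object of numbers: "x", "y", "z": the shift along the tool's x, y, z scaled (see below); "ax", "ay", "az": the turn, a rotation vector about the tool's x, y, z scaled (see below). In form: [{"x": .., "y": .., "z": .., "ax": .., "ay": .., "az": ..}, ...]. A call has 1 to 8 rows; each row shifts and turns the commanded pose from where the row before left it, along the tool's axes as they then stand; what a row does not reach is not made up. The controller multiplies each number of a shift by 20 mm and each number of a turn by 5 degrees. A row lasts 1/12 s, in which the tool goes at most 41.7 mm and 7.16 degrees, less where a joint would pass 70% of its speed; a pose out of reach is approached as far as the arm can. A call with a number of a shift or a turn outside -1 to 1 is refused whole. A call with a gripper value outside its range is refused whole. "fingers" is the opening, from 0 (shut) to 1 (fully open), set as the call begins (left out, the last holds). The fingers move at their own pace and stop on an object; "newtons" is the grip in N (left out, the last holds). Time passes only in rows, so rows that do not move let the fingers close. It gives the time, the measured TCP pose, the force and the opening at its end, in the units of the state.
- ctrl.read_state(): the state, without advancing time (a new reading comes with each control period).
- ctrl.get_image(name): name is "side" or "top" or "wrist"; returns the picture (400x640x3 uint8, red, green, blue); there is no depth.
- ctrl.get_calibration(name): a dict with "camera_matrix" (3x3 intrinsics, pixels), "R" (3x3) and "t" (3): a world point X has camera coordinates R X + t. Camera axes: x right, y down, z forward; pixel columns grow to the right and rows downward; lengths in mm; the calibration is good to about 2 mm. A picture is of the moment at which its call begins: read the wrist's pose just before it. get_calibration takes no time and is no camera call; for the wrist camera it gives the pose at the moment of the call.
- ctrl.close_job(): hands the job in, once; it reports no verdict.
The state is a dict: "time": time; "qpos": joint angles; "qd": joint speeds; "tau": joint torques, N m; "ee_pos": TCP position; "tool_rot": TCP orientation; "wrist_force": force on the tool from outside, world axes, zero at the start; "ft_torque": the same for the moment, N m; "gripper_width": finger opening in mm.
Only numpy, scipy, OpenCV 4.12 (cv2) and the standard library are available. Lean on these libraries where they do the work, as an engineer would, in place of code of your own. Each camera call takes 0.05 s, during which the arm holds its last target.

## Task

The second lag screw of the stop batten stands loose and leaning in its pilot hole. Take the green-handled nut driver from the rack, seat it fully on the screw's hexagon head, bring the screw upright and square to the batten before the first turn, then start it with half a turn clockwise under firm but moderate downward push (about 10 N). Leave the screw square, put the driver back upright in its hole in the rack, and disturb nothing else on the bench.

Things in the scene. Friction and masses are not known exactly. Their poses are not given: they have to be found in the camera images.
- driver_grip (a point): middle of the nut driver's green handle, which stands upright in one of the rack's holes. The driver is 137 mm long, 0.15 to 0.3 kg; the point's z runs up its axis. Handle: hexagon 30 mm across flats (flats face the point's x and every 60 degrees), 62 mm tall, half above this point. Under it a black guard 44 mm wide, 6 mm thick, rests on the rack; below that a 29 mm brass ferrule, 20 mm long
- driver_seat (a point): centre of the flat floor of the driver's hexagon socket, on its axis 90 mm below driver_grip; the open mouth is 13 mm lower still. Socket 18.5 mm across flats (facing the point's x and every 60 degrees), 32 mm over its flared mouth: its lowest 4 mm flare out by 1.5 mm; loose on the screw's 17 mm head by 0.75 mm a side and about 10 degrees of turn. When fully on, this point touches the top of the screw's head
- rack: pine tool rack, fixed: plank 90 (x) x 300 (y) x 18 mm, top 120 mm above the table, on two cheeks; origin on the table under its centre. Three 34 mm square holes along its own y at -95, 0, +95 mm hold the driver, a chisel and a rasp, in any order. The driver must rise 70 mm to come free, and goes back in with 2.5 mm to spare all round
- pilot (a point): mouth of the pilot hole on top of the pine stop batten (60 x 240 x 45 mm, along the far side of a plywood carving board 300 x 240 x 18 mm, all fixed); the batten's top is 63 mm above the table. Its z is the hole's axis, straight up, square to the batten. The batten's other screw, 150 mm away, is already home
- head_top (a point): centre of the flat top of the leaning lag screw's steel hexagon head, 17 mm wide, 8 tall, 50 above the batten. z is the screw's axis; it leans 4 to 7 degrees about a point 12 mm under the pilot's mouth, a 3 N side push on the head moves it (and so does pushing off its axis); it stays where left. The point does not turn with the screw: the turn of the hexagon is NOT measured; find it by feel or sight
- turn (a joint): how far the screw has been turned clockwise as seen from above, rad; 0 at the start, half a turn is 3.14. It takes 0.05 to 0.1 N m, and the screw goes down 5 mm a turn
- bed (a joint): how far the screw is pushed down into the springy wood, m, 0 when not pressed: 1 mm for every 6 N of downward push; it springs back. The thread bites only under push: keep 5 to 15 N while it turns (under 3 N it strips the hole's mouth; over 22 N at any time crushes it)
- work_block_mid (a point): the white aerated-concrete block with a spiral on it, 110 x 150 x 50 mm, loose on the carving board; point at its centre
- chisel_mid (a point): a wood chisel standing in the rack, turned mid-brown handle 62 mm tall and 42 mm across its foot; point half-way up the handle
- rasp_mid (a point): a rasp standing in the rack, turned pale handle 62 mm tall and 42 mm across its foot; point half-way up the handle
- mallet_mid (a point): round wooden carver's mallet standing on its head, 225 mm tall, 92 mm across, near the far edge; point half-way up
- brush_mid (a point): dusting brush lying on the table, 200 x 42 x 20 mm; point at its middle

How it is judged (in metres and radians):
On the way, in this order (a step that is already met when the one before it is completed fails the run):
1. the driver is fully seated on the screw's head and upright, and the screw stands square (within 2.6 degrees) while still unturned (less than 0.5 rad, a little rocking to seat is fine) (distance between driver_seat and head_top below 0.004 m and angle between the z axis of driver_seat and the z axis of pilot, either way round below 0.07 rad and angle between the z axis of head_top and the z axis of pilot, either way round below 0.045 rad and value of joint turn below 0.5 rad), for 0.2 s.
2. with the driver still seated, the screw has been turned 2.4 to 4.0 rad clockwise and stands square (distance between driver_seat and head_top below 0.004 m and angle between the z axis of driver_seat and the z axis of pilot, either way round below 0.07 rad and angle between the z axis of head_top and the z axis of pilot, either way round below 0.045 rad and value of joint turn between 2.4 and 4 rad), for 0.2 s.
At the end, for the whole second after the job is handed in: The screw has been turned clockwise by 2.4 to 4.0 rad (about half a turn) and stands within 2.6 degrees of square to the batten with nothing pressing on it; the driver stands upright (within 7 degrees) back in its own hole of the rack, its handle within 12 mm of where it started (value of joint turn between 2.4 and 4 rad and angle between the z axis of head_top and the z axis of pilot, either way round below 0.045 rad and distance of driver_grip from where it was at the start of the episode below 0.012 m and angle between driver_grip's own z axis and vertical below 0.12 rad and value of joint bed below 0.0008 m); the robot touches nothing.
It fails at once if the screw is turned (beyond 0.6 rad) while it leans more than 3.4 degrees off square (value of joint turn above 0.6 rad and angle between the z axis of head_top and the z axis of pilot, either way round above 0.06 rad).
It fails at once if the screw is turned (beyond 0.6 rad) with less than about 3 N of downward push on it (value of joint turn above 0.6 rad and velocity of joint turn above 0.25 rad/s and value of joint bed below 0.0005 m).
It fails at once if the screw is pushed down with more than about 22 N (value of joint bed above 0.0037 m).
It fails at once if the screw is turned the wrong way (more than 0.8 rad) (value of joint turn below -0.8 rad).
It fails at once if another thing on the bench is moved more than 25 mm (distance of any of work_block_mid, chisel_mid, rasp_mid, mallet_mid, brush_mid from where it was at the start of the episode above 0.025 m).
It also fails if it takes over 72 s, if anything falls off the work surface, if the arm or the gripper's body presses on something with over 40 N, if the wrist force passes 120 N, or if a joint passes its speed limit or range.

## Working session

There is one attempt and no reset: what is moved stays moved. The work goes in short steps, Python scripts to look and compute and a tool call to move; the robot and the scene stay as the last step left them, time stands still between calls to the robot, and variables do not carry over. Pictures are saved under pics/ and viewed, and the job is handed in when it is done.

Besides the shell and the picture viewer there is one more tool, called after ">>>" as name([rows], argument=value, ...), one row to a line, values as JSON. play_rows: Moves the arm, as the interface text tells. Shifts and turns lie within -1 to 1; 1 stands for 20 mm of shift or 5 degrees of turn. Its arguments: {"type":"object","properties":{"series":{"type":"array"},"fingers":{"type":"number"},"newtons":{"type":"number"}},"required":["series"]}

```bash
mkdir -p pics; cat > h.py <<'E'
import numpy as np, cv2, json
from workcell import ctrl
from scipy.spatial.transform import Rotation as Rn
def cal(n):
    c=ctrl.get_calibration(n); return np.array(c["camera_matrix"]),np.array(c["R"]),np.array(c["t"])
def shot(n,f):
    c=cal(n); im=ctrl.get_image(n); cv2.imwrite('pics/'+f,im[:,:,::-1]); np.savez('pics/'+f+'.npz',K=c[0],R=c[1],t=c[2]); return im
def ld(f):
    d=np.load('pics/'+f+'.npz'); return d['K'],d['R'],d['t']
def ray(c,uv):
    K,R,t=c; d=R.T@np.linalg.solve(K,[uv[0],uv[1],1]); return -R.T@t,d
def atz(c,uv,z):
    o,d=ray(c,uv); return o+d*(z-o[2])/d[2]
def proj(c,X):
    K,R,t=c; p=K@(R@np.array(X,float)+t); return p[:2]/p[2]
def tri(l):
    A=np.zeros((3,3));b=np.zeros(3)
    for c,uv in l:
        o,d=ray(c,uv); d=d/np.linalg.norm(d); P=np.eye(3)-np.outer(d,d); A+=P;b+=P@o
    X=np.linalg.solve(A,b); return X,[np.round(proj(c,X)-uv,1) for c,uv in l]
E
python3 - <<'E'
from h import *
for n in("side","top","wrist"):
    shot(n,n+'1.png'); K,R,t=ld(n+'1.png'); print(n,K[0,0],(-R.T@t).round(),R.round(3).tolist())
s=ctrl.read_state()
print({k:np.round(v,3).tolist() for k,v in s.items()})
E
```

```text
side 448.23427330411596 [  10.  742. 1097.] [[-0.773, -0.634, 0.018], [-0.459, 0.539, -0.706], [0.438, -0.555, -0.708]]
top 450.36112530867473 [ 456.  -34. 1315.] [[-0.015, -1.0, 0.013], [-0.991, 0.013, -0.133], [0.133, -0.014, -0.991]]
wrist 302.5283522056723 [ 316. -544.  372.] [[0.389, -0.921, -0.002], [-0.874, -0.369, 0.316], [-0.292, -0.121, -0.949]]
{'time': 0.15, 'qpos': [-1.298, 0.221, 1.527, -0.0, 1.395, -0.126], 'qd': [-0.0, -0.004, -0.002, -0.0, 0.001, -0.0], 'tau': [-0.0, -49.749, -38.99, -0.0, 0.007, 0.0], 'ee_pos': [242.564, -575.537, 238.485], 'tool_rot': [0.98, 0.198, -0.0, -0.001], 'wrist_force': [-0.461, 1.607, 0.173], 'ft_torque': [-0.064, -0.002, 0.037], 'gripper_width': 85.166}
```

View pics/side1.png

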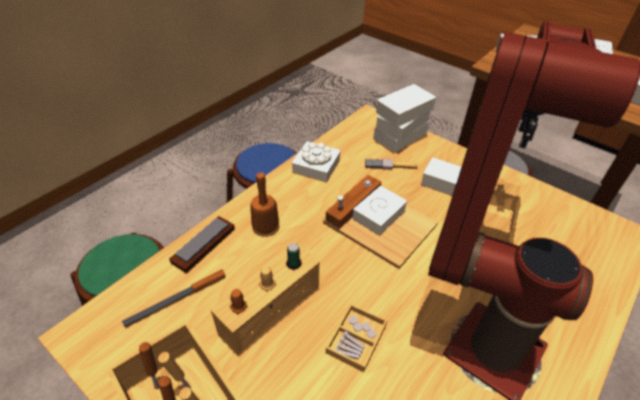

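View pics/top1.png

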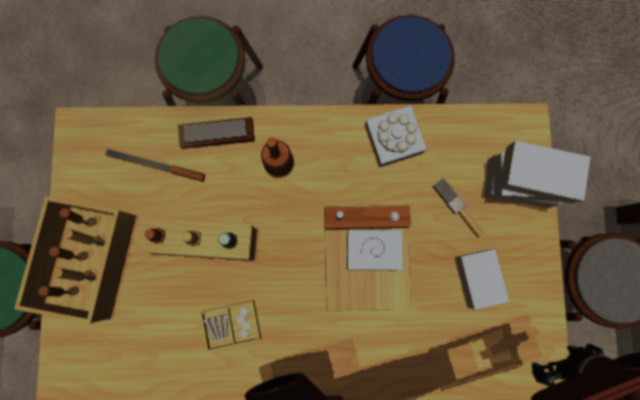

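View pics/wrist1.png

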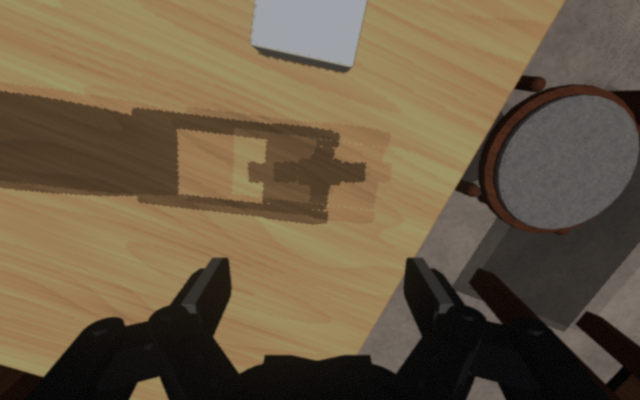

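```bash
python3 - <<'E'
import cv2,numpy as np
t=cv2.imread('pics/top1.png');s=cv2.imread('pics/side1.png')
g=lambda im,a,b,c,d,k:cv2.resize(im[b:d,a:c],None,fx=k,fy=k,interpolation=cv2.INTER_CUBIC)
cv2.imwrite('pics/c1.png',g(t,320,190,420,290,6)[:600])
cv2.imwrite('pics/c2.png',g(t,140,210,260,270,6))
cv2.imwrite('pics/c3.png',g(s,310,160,420,250,7)[:600])
cv2.imwrite('pics/c4.png',g(s,210,230,330,320,6))
E
```

```text
(no output)
```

View pics/c1.png

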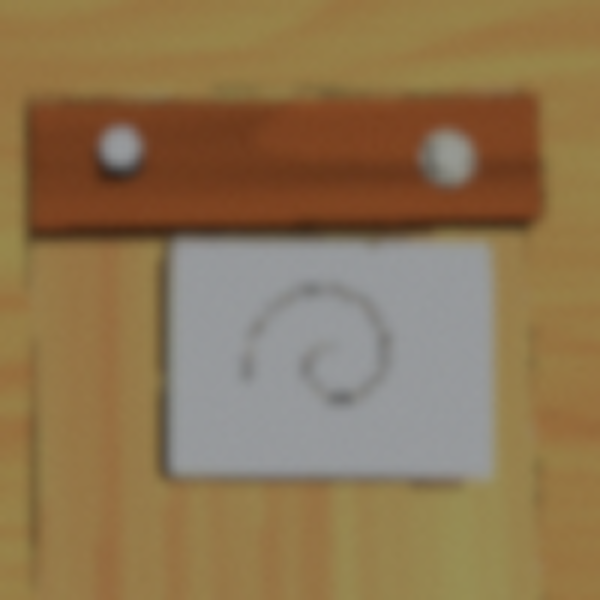

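View pics/c2.png

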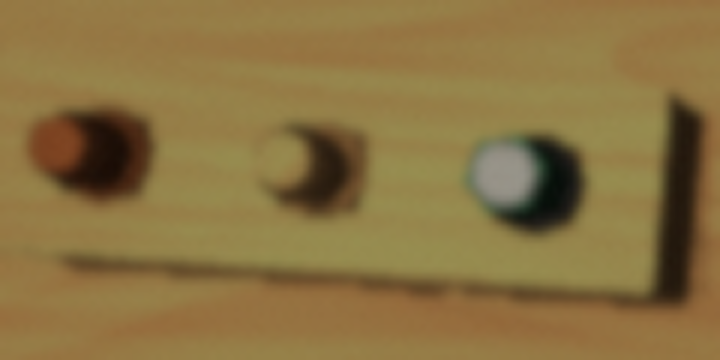

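View pics/c3.png

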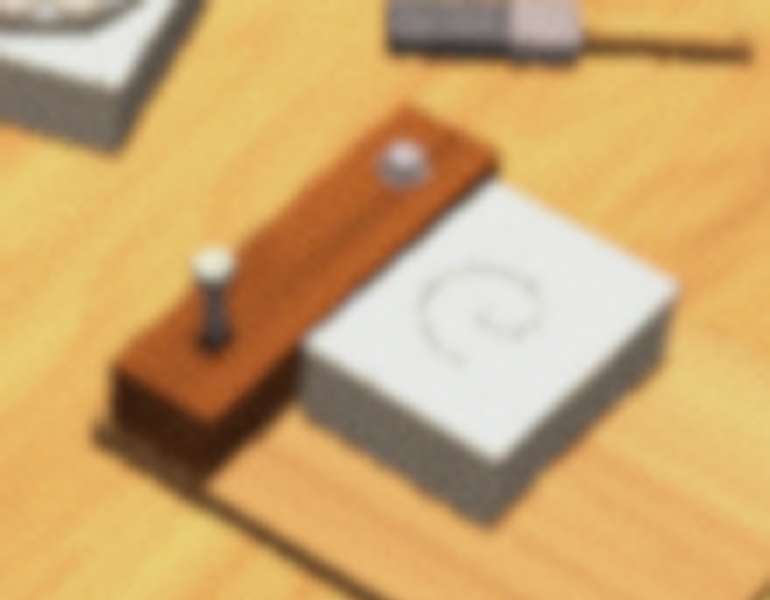

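View pics/c4.png

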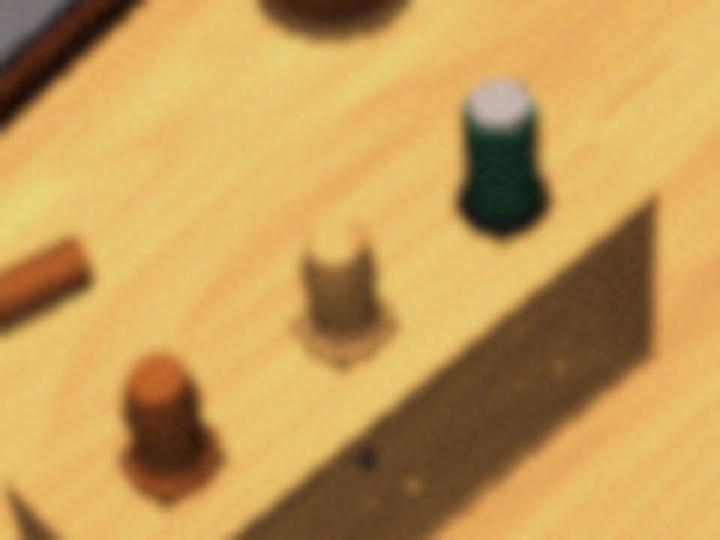

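```bash
python3 - <<'E'
from h import *
T=cal('top');S=cal('side')
def p(n,a,b,z):
    print(n,*[np.round(v,1) for v in tri([(T,a),(S,b)])], atz(T,a,z).round(1), atz(S,b,z).round(1))
p('drv',(140+505/6-.4,210+176/6-.4),(210+500/6-.4,230+104/6-.4),188)
p('screw',(320+121/6-.4,190+147/6-.4),(310+213/7-.4,160+264/7-.4),113)
p('screw2',(320+447/6-.4,190+157/6-.4),(310+403/7-.4,160+152/7-.4),71)
p('rasp',(140+285/6,210+158/6),(210+340/6,230+245/6),188)
p('chis',(140+60/6,210+145/6),(210+160/6,230+370/6),188)
p('pilot',(340,216),(310+213/7,160+345/7),63)
for uv in [(325,206.3),(409,206),(325.5,227.5),(409.5,226.5)]: print('batt',atz(T,uv,63).round(1))
for uv in [(251.6,225.5),(249,258.5)]: print('rackcorner',atz(T,uv,120).round(1))
for uv in [(140+670/6,210+95/6),(140+655/6,210+292/6),(140+70/6,210+258/6)]: print('rackcorner',atz(T,uv,120).round(1))
E
```

```text
drv [531.4 197.  190.4] [[ 0.   0. ]
 [-0.1 -0. ]] [531.7 197.5 188. ] [532.6 195.5 188. ]
screw [598.8 -97.5 112.5] [[ 0.1  0.2]
 [-0.2 -0. ]] [599.3 -97.2 113. ] [598.  -97.4 113. ]
screw2 [ 596.7 -249.7   77.8] [[ 0.   0.1]
 [-0.1 -0. ]] [ 597.6 -250.8   71. ] [ 600.4 -256.4   71. ]
rasp [539.1 290.3 176.4] [[ 0.3  0.5]
 [-0.6 -0.1]] [539.4 287.9 188. ] [531.1 295.4 188. ]
chis [546.5 383.4 181.7] [[ 0.  0.]
 [-0. -0.]] [546.1 381.1 188. ] [542.8 385.9 188. ]
pilot [ 598.9 -101.9   55.3] [[ 0.4  0.6]
 [-0.6 -0.1]] [ 599.9 -100.4   63. ] [592.7 -96.6  63. ]
batt [627.8 -58.8  63. ]
batt [ 625.6 -295.2   63. ]
batt [568.1 -59.3  63. ]
batt [ 567.8 -294.3   63. ]
rackcorner [571.  138.2 120. ]
rackcorner [483.9 144.5 120. ]
rackcorner [570.1 138.1 120. ]
rackcorner [483.4 144.1 120. ]
rackcorner [501.9 400.  120. ]
```

>>> play_rows([
  {"x": 1, "y": -0.66},
  {"x": 1, "y": -0.66},
  {"x": 1, "y": -0.66},
  {"x": 1, "y": -0.66},
  {"x": 1, "y": -0.66},
  {"x": 1, "y": -0.66},
  {"x": 1, "y": -0.66},
  {"x": 1, "y": -0.66},
], fingers=1)

```text
validation failed for argument at $.se...
```

>>> play_rows([
  {"x": 1, "y": -0.66},
  {"x": 1, "y": -0.66},
  {"x": 1, "y": -0.66},
  {"x": 1, "y": -0.66},
  {"x": 1, "y": -0.66},
  {"x": 1, "y": -0.66},
  {"x": 1, "y": -0.66},
  {"x": 1, "y": -0.66},
])

```text
validation failed for argument at $.se...
```

>>> play_rows([
  {"x": 1, "y": -0.66, "z": 0.6},
  {"x": 1, "y": -0.66, "z": 0.6},
  {"x": 1, "y": -0.66, "z": 0.6},
  {"x": 1, "y": -0.66, "z": 0.6},
  {"x": 1, "y": -0.66, "z": 0.6},
  {"x": 1, "y": -0.66, "z": 0.6},
  {"x": 0.5, "y": -0.3, "z": 0.6},
  {},
])

```text
validation failed for argument at $.se...
```

```bash
python3 - <<'E'
from h import *
s=ctrl.read_state(); im=shot('wrist','w2.png')
print({k:np.round(v,3).tolist() for k,v in s.items() if k in('time','qpos','ee_pos','tool_rot','wrist_force')}, proj(ld('w2.png'),[599,-97.3,113]),(-ld('w2.png')[1].T@ld('w2.png')[2]))
E
```

```text
{'time': 0.15, 'qpos': [-1.298, 0.221, 1.527, -0.0, 1.395, -0.126], 'ee_pos': [242.564, -575.537, 238.485], 'tool_rot': [0.98, 0.198, -0.0, -0.001], 'wrist_force': [-0.461, 1.607, 0.173]} [ -513.93683961 -1165.60825567] [ 316.13680714 -543.54728236  372.3896129 ]
```

View pics/w2.png

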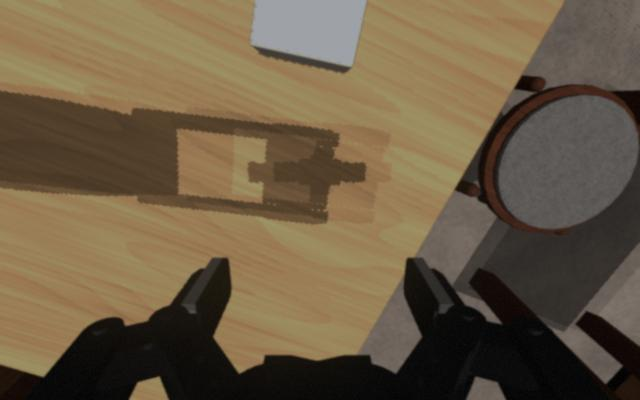

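>>> play_rows([
  {"x": 1, "y": -0.66, "z": 0, "ax": 0, "ay": 0, "az": 0},
  {"x": 1, "y": -0.66, "z": 0, "ax": 0, "ay": 0, "az": 0},
  {"x": 1, "y": -0.66, "z": 0, "ax": 0, "ay": 0, "az": 0},
  {"x": 1, "y": -0.66, "z": 0, "ax": 0, "ay": 0, "az": 0},
  {"x": 1, "y": -0.66, "z": 0, "ax": 0, "ay": 0, "az": 0},
  {"x": 1, "y": -0.66, "z": 0, "ax": 0, "ay": 0, "az": 0},
  {"x": 1, "y": -0.66, "z": 0, "ax": 0, "ay": 0, "az": 0},
  {"x": 1, "y": -0.66, "z": 0, "ax": 0, "ay": 0, "az": 0},
], fingers=1)

```text
time: 0.87
ee_pos: [349.6, -415.4, 239.1]
tool_rot: [0.98, 0.198, -0.0, -0.0]
wrist_force: [0.6, -0.2, 0.6]
gripper_width: 85.4
```

>>> play_rows([
  {"x": 1, "y": -0.66, "z": 0, "ax": 0, "ay": 0, "az": 0},
  {"x": 1, "y": -0.66, "z": 0, "ax": 0, "ay": 0, "az": 0},
  {"x": 1, "y": -0.66, "z": 0, "ax": 0, "ay": 0, "az": 0},
  {"x": 1, "y": -0.66, "z": 0, "ax": 0, "ay": 0, "az": 0},
  {"x": 1, "y": -0.66, "z": 0, "ax": 0, "ay": 0, "az": 0},
  {"x": 1, "y": -0.66, "z": 0, "ax": 0, "ay": 0, "az": 0},
  {"x": 1, "y": -0.66, "z": 0, "ax": 0, "ay": 0, "az": 0},
  {"x": 1, "y": -0.66, "z": 0, "ax": 0, "ay": 0, "az": 0},
])

```text
time: 1.53
ee_pos: [456.0, -255.9, 239.2]
tool_rot: [0.98, 0.198, -0.0, -0.0]
wrist_force: [0.2, -0.0, -0.1]
gripper_width: 85.5
```

>>> play_rows([
  {"x": 1, "y": -0.66, "z": 0.7, "ax": 0, "ay": 0, "az": 0},
  {"x": 1, "y": -0.66, "z": 0.7, "ax": 0, "ay": 0, "az": 0},
  {"x": 1, "y": -0.66, "z": 0.7, "ax": 0, "ay": 0, "az": 0},
  {"x": 1, "y": -0.66, "z": 0.7, "ax": 0, "ay": 0, "az": 0},
  {"x": 1, "y": -0.66, "z": 0.7, "ax": 0, "ay": 0, "az": 0},
  {"x": 1, "y": -0.66, "z": 0.7, "ax": 0, "ay": 0, "az": 0},
  {"x": 0.7, "y": -0.5, "z": 0.7, "ax": 0, "ay": 0, "az": 0},
  {"x": 0, "y": 0, "z": 0, "ax": 0, "ay": 0, "az": 0},
])

```text
time: 2.2
ee_pos: [543.6, -119.4, 137.9]
tool_rot: [0.98, 0.199, -0.002, -0.002]
wrist_force: [-2.4, 0.1, 0.2]
gripper_width: 85.4
```

```bash
python3 - <<'E'
from h import *
s=ctrl.read_state(); im=shot('wrist','w2.png')
print({k:np.round(v,3).tolist() for k,v in s.items() if k in('time','qpos','ee_pos','tool_rot','wrist_force')}, proj(ld('w2.png'),[599,-97.3,113]),(-ld('w2.png')[1].T@ld('w2.png')[2]))
E
```

```text
{'time': 2.2, 'qpos': [-0.359, 0.157, 1.798, 0.001, 1.192, 0.81], 'ee_pos': [543.565, -119.416, 137.888], 'tool_rot': [0.98, 0.199, -0.002, -0.002], 'wrist_force': [-2.405, 0.126, 0.238]} [321.97108627 140.44873897] [617.60725785 -87.44759991 271.5794981 ]
```

View pics/w2.png

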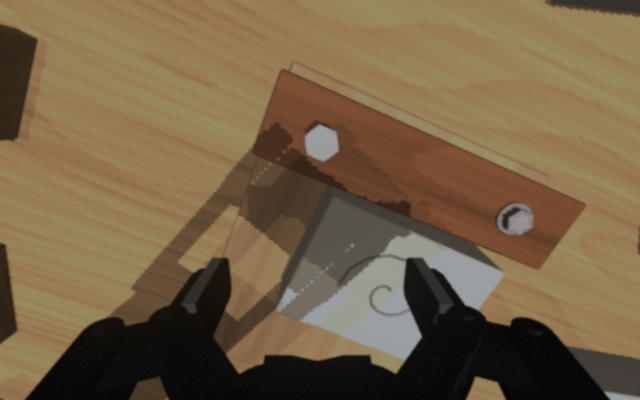

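```bash
python3 - <<'E'
import cv2
t=cv2.imread('pics/w2.png')
g=lambda im,a,b,c,d,k:cv2.resize(im[b:d,a:c],None,fx=k,fy=k,interpolation=cv2.INTER_CUBIC)
cv2.imwrite('pics/c5.png',g(t,295,115,350,170,10))
E
```

```text
(no output)
```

View pics/c5.png

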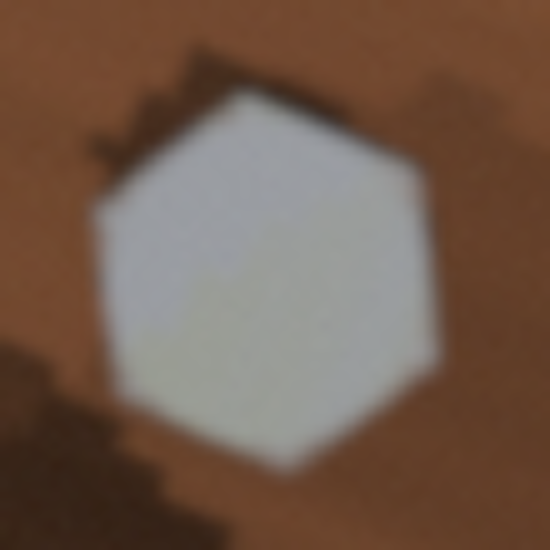

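>>> play_rows([
  {"x": 0.4, "y": -1, "z": 0, "ax": 0, "ay": 0, "az": 0},
  {"x": 0.4, "y": -1, "z": 0, "ax": 0, "ay": 0, "az": 0},
  {"x": 0.4, "y": -1, "z": 0, "ax": 0, "ay": 0, "az": 0},
  {"x": 0.4, "y": -1, "z": 0, "ax": 0, "ay": 0, "az": 0},
  {"x": 0, "y": 0, "z": 0, "ax": 0, "ay": 0, "az": 0},
])

```text
time: 2.67
ee_pos: [542.7, -34.7, 142.2]
tool_rot: [0.98, 0.199, 0.0, -0.0]
wrist_force: [0.8, -0.7, -1.7]
gripper_width: 85.2
```

```bash
python3 - <<'E'
from h import *
s=ctrl.read_state(); t=shot('wrist','w3.png')[:,:,::-1]
p=proj(ld('w3.png'),[599,-97.3,113]);print(s['time'],s['ee_pos'],p)
g=lambda im,a,b,c,d,k:cv2.resize(im[b:d,a:c],None,fx=k,fy=k,interpolation=cv2.INTER_CUBIC)
a,b=int(p[0])-45,max(0,int(p[1])-35);print(a,b)
cv2.imwrite('pics/c6.png',g(t,a,b,a+90,b+70,8))
E
```

```text
2.6667 [542.69341232 -34.69125547 142.179705  ] [459.53801835 197.11293278]
414 162
```

View pics/c6.png

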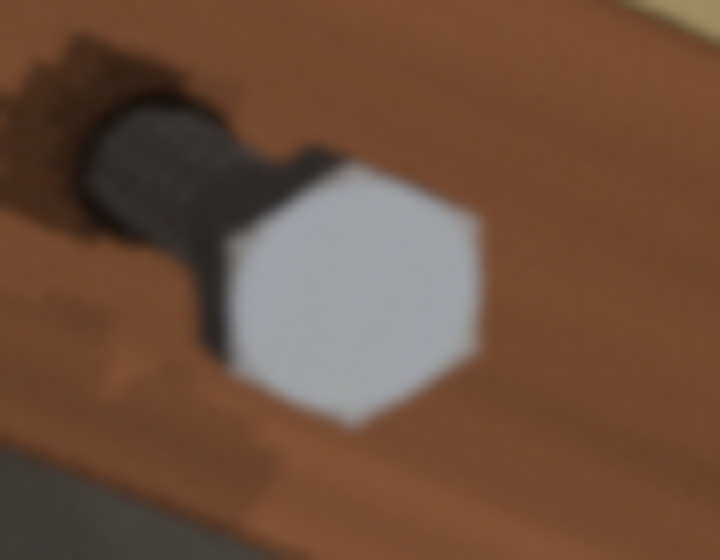

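View pics/w3.png

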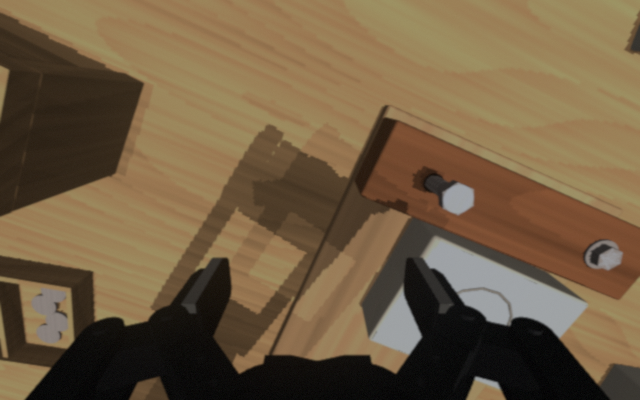

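```bash
python3 - <<'E'
from h import *
c2=ld('w2.png');c3=ld('w3.png');T=cal('top');S=cal('side')
v2=np.array([(247,90),(418,165),(440,362),(287,470),(117,395),(97,208)])/10+[295,115]-.45
v3=np.array([(350,163),(480,215),(478,347),(352,427),(228,365),(232,235)])/8+[414,162]-.44
for c,v in((c2,v2),(c3,v3)):
    P=np.array([atz(c,u,113)[:2] for u in v]); m=P.mean(0); d=P-m
    a=np.degrees(np.arctan2(d[:,1],d[:,0])); print(m.round(1),np.linalg.norm(d,axis=1).round(2),(a%60).round(1))
X=[];
for a,b in zip(v2,v3):
    x,e=tri([(c2,a),(c3,b)]);X.append(x)
X=np.array(X);print(X.round(1),X.mean(0).round(1)); u,s,vt=np.linalg.svd(X-X.mean(0));print('normal',vt[2]*np.sign(vt[2][2]))
print('pilot',atz(c3,np.array([150,170])/8+[414,162]-.44,63))
print('s2', atz(c2,(515,219),71),atz(c3,(603,255),71))
# batten corners
for c,us in((c2,[(281,70),(585,205),(540,268),(255,154)]),(c3,[(396,121),(360,190),(620,299)])):
    for u in us: print('b',atz(c,u,63).round(1))
print(tri([(T,(320+121/6-.4,190+147/6-.4)),(S,(310+213/7-.4,160+264/7-.4)),(c2,v2.mean(0)),(c3,v3.mean(0))]))
E
```

```text
[597.7 -97.5] [9.86 9.79 9.93 9.87 9.82 9.64] [29.4 31.2 28.8 29.3 29.4 29.4]
[598.  -96.7] [ 9.68  9.9  10.33 10.27  9.8  10.12] [32.6 28.6 29.9 30.8 26.5 27.8]
[[ 606.1  -92.7  110.7]
 [ 606.3 -102.3  112.3]
 [ 597.7 -107.5  112.3]
 [ 589.  -102.4  112.3]
 [ 589.2  -92.6  110.7]
 [ 597.8  -87.8  110.6]] [597.7 -97.5 111.5]
normal [5.18844078e-04 1.11978233e-01 9.93710524e-01]
pilot [ 595.47945939 -102.29512141   63.        ]
s2 [ 597.08550048 -248.38699907   71.        ] [ 597.2723875  -246.41726101   71.        ]
b [623.7 -58.9  63. ]
b [ 625.5 -295.1   63. ]
b [ 569.2 -296.9   63. ]
b [566.4 -61.4  63. ]
b [624.  -57.6  63. ]
b [570.  -56.1  63. ]
b [ 569.  -296.2   63. ]
(array([598.28886761, -97.23835914, 112.88293826]), [array([0. , 0.4]), array([-0.1, -0. ]), array([ 0. , -1.1]), array([1., 0.])])
```

```bash
cat >> h.py <<'E'
def Rtool(yaw,tilt=(0,0,0)):
    # tool y yaw (deg), tool z down; tilt rotvec world (deg)
    y=np.array([np.cos(np.radians(yaw)),np.sin(np.radians(yaw)),0]);z=np.array([0,0,-1.]);x=np.cross(y,z)
    return Rn.from_rotvec(np.radians(tilt))*Rn.from_matrix(np.c_[x,y,z])
def plan(p1,R1,n,p0=None,R0=None,hold=0):
    if p0 is None:
        s=ctrl.read_state(); p0=s['ee_pos'];R0=Rn.from_quat(s['tool_rot'])
    p0=np.array(p0,float);p1=np.array(p1,float);p=p0.copy();R=R0
    full=(R0.inv()*R1).as_rotvec()
    for i in range(n):
        pt=p0+(p1-p0)*(i+1)/n; Rt=R0*Rn.from_rotvec(full*(i+1)/n)
        d=np.round(R.inv().apply(pt-p)/20,3); a=np.round(np.degrees((R.inv()*Rt).as_rotvec())/5,3)
        if max(abs(d).max(),abs(a).max())>1: print('TOO BIG',d,a)
        p=p+R.apply(d*20); R=R*Rn.from_rotvec(np.radians(a*5))
        print(('[' if i%8==0 else '')+'{"x": %g, "y": %g, "z": %g, "ax": %g, "ay": %g, "az": %g}'%(*d,*a),end=']\n' if i%8==7 or i==n-1 else ', ')
    print('end',p.round(2),np.degrees((R.inv()*R1).as_rotvec()).round(2)); return p,R
E
python3 - <<'E'
from h import *
s=ctrl.read_state()
p,R=plan([542.7,20,225],Rtool(-55),4)
R0=R
# rotation direction: force from -55 to 60 (yaw increasing => az negative)
plan([579,169.5,225],Rtool(60),24,p,R)
E
```

```text
TOO BIG [ 0.272 -0.647 -1.035] [ 0.002 -0.002 -0.602]
[{"x": 0.272, "y": -0.647, "z": -1.035, "ax": 0.002, "ay": -0.002, "az": -0.602}, TOO BIG [ 0.306 -0.633 -1.035] [ 0.003 -0.002 -0.603]
{"x": 0.306, "y": -0.633, "z": -1.035, "ax": 0.003, "ay": -0.002, "az": -0.603}, TOO BIG [ 0.339 -0.615 -1.035] [ 0.002 -0.002 -0.602]
{"x": 0.339, "y": -0.615, "z": -1.035, "ax": 0.002, "ay": -0.002, "az": -0.602}, TOO BIG [ 0.37  -0.597 -1.035] [ 0.002 -0.001 -0.603]
{"x": 0.37, "y": -0.597, "z": -1.035, "ax": 0.002, "ay": -0.001, "az": -0.603}]
end [542.7   19.99 224.99] [ 0. -0.  0.]
[{"x": 0.241, "y": -0.212, "z": -0, "ax": 0, "ay": 0, "az": -0.958}, {"x": 0.257, "y": -0.191, "z": -0, "ax": 0, "ay": 0, "az": -0.959}, {"x": 0.273, "y": -0.168, "z": -0, "ax": 0, "ay": 0, "az": -0.958}, {"x": 0.285, "y": -0.146, "z": -0, "ax": 0, "ay": 0, "az": -0.958}, {"x": 0.297, "y": -0.121, "z": -0, "ax": 0, "ay": 0, "az": -0.959}, {"x": 0.306, "y": -0.096, "z": -0, "ax": 0, "ay": 0, "az": -0.958}, {"x": 0.313, "y": -0.07, "z": -0, "ax": 0, "ay": 0, "az": -0.958}, {"x": 0.317, "y": -0.043, "z": -0, "ax": 0,
[... 440 characters left out ...]
": 0.139, "z": -0, "ax": 0, "ay": 0, "az": -0.959}, {"x": 0.276, "y": 0.163, "z": -0, "ax": 0, "ay": 0, "az": -0.958}]
[{"x": 0.262, "y": 0.186, "z": -0, "ax": 0, "ay": 0, "az": -0.958}, {"x": 0.245, "y": 0.206, "z": -0, "ax": 0, "ay": 0, "az": -0.959}, {"x": 0.227, "y": 0.226, "z": -0, "ax": 0, "ay": 0, "az": -0.958}, {"x": 0.208, "y": 0.245, "z": -0, "ax": 0, "ay": 0, "az": -0.958}, {"x": 0.186, "y": 0.261, "z": -0, "ax": 0, "ay": 0, "az": -0.959}, {"x": 0.164, "y": 0.275, "z": -0, "ax": 0, "ay": 0, "az": -0.958}, {"x": 0.14, "y": 0.288, "z": -0, "ax": 0, "ay": 0.001, "az": -0.958}, {"x": 0.115, "y": 0.299, "z": -0, "ax": 0, "ay": -0, "az": -0.959}]
end [579.   169.49 225.  ] [ 0. -0.  0.]
```

>>> play_rows([
  {"x": 0.3, "y": -0.65, "z": -1, "ax": 0, "ay": 0, "az": -0.6},
  {"x": 0.3, "y": -0.65, "z": -1, "ax": 0, "ay": 0, "az": -0.6},
  {"x": 0.35, "y": -0.6, "z": -1, "ax": 0, "ay": 0, "az": -0.6},
  {"x": 0.35, "y": -0.6, "z": -1, "ax": 0, "ay": 0, "az": -0.6},
  {"x": 0.24, "y": -0.21, "z": 0, "ax": 0, "ay": 0, "az": -0.96},
  {"x": 0.26, "y": -0.19, "z": 0, "ax": 0, "ay": 0, "az": -0.96},
  {"x": 0.27, "y": -0.17, "z": 0, "ax": 0, "ay": 0, "az": -0.96},
  {"x": 0.29, "y": -0.15, "z": 0, "ax": 0, "ay": 0, "az": -0.96},
])

```text
time: 3.38
ee_pos: [549.6, 43.2, 222.3]
tool_rot: [0.89, 0.456, 0.0, 0.001]
wrist_force: [-0.7, -0.2, 0.3]
gripper_width: 85.2
```

>>> play_rows([
  {"x": 0.3, "y": -0.12, "z": 0, "ax": 0, "ay": 0, "az": -0.96},
  {"x": 0.31, "y": -0.1, "z": 0, "ax": 0, "ay": 0, "az": -0.96},
  {"x": 0.31, "y": -0.07, "z": 0, "ax": 0, "ay": 0, "az": -0.96},
  {"x": 0.32, "y": -0.04, "z": 0, "ax": 0, "ay": 0, "az": -0.96},
  {"x": 0.32, "y": -0.02, "z": 0, "ax": 0, "ay": 0, "az": -0.96},
  {"x": 0.32, "y": 0.01, "z": 0, "ax": 0, "ay": 0, "az": -0.96},
  {"x": 0.32, "y": 0.04, "z": 0, "ax": 0, "ay": 0, "az": -0.96},
  {"x": 0.31, "y": 0.06, "z": 0, "ax": 0, "ay": 0, "az": -0.96},
])

```text
time: 4.05
ee_pos: [562.0, 93.0, 222.0]
tool_rot: [0.691, 0.723, 0.0, 0.001]
wrist_force: [0.7, -0.2, -0.1]
gripper_width: 84.9
```

>>> play_rows([
  {"x": 0.31, "y": 0.09, "z": 0, "ax": 0, "ay": 0, "az": -0.96},
  {"x": 0.3, "y": 0.11, "z": 0, "ax": 0, "ay": 0, "az": -0.96},
  {"x": 0.29, "y": 0.14, "z": 0, "ax": 0, "ay": 0, "az": -0.96},
  {"x": 0.28, "y": 0.16, "z": 0, "ax": 0, "ay": 0, "az": -0.96},
  {"x": 0.26, "y": 0.19, "z": 0, "ax": 0, "ay": 0, "az": -0.96},
  {"x": 0.25, "y": 0.21, "z": 0, "ax": 0, "ay": 0, "az": -0.96},
  {"x": 0.23, "y": 0.23, "z": 0, "ax": 0, "ay": 0, "az": -0.96},
  {"x": 0.21, "y": 0.25, "z": 0, "ax": 0, "ay": 0, "az": -0.96},
])

```text
time: 4.72
ee_pos: [574.3, 143.3, 222.0]
tool_rot: [0.415, 0.91, -0.0, 0.001]
wrist_force: [-1.2, -0.0, 0.2]
gripper_width: 85.0
```

>>> play_rows([
  {"x": 0.19, "y": 0.26, "z": 0, "ax": 0, "ay": 0, "az": -0.96},
  {"x": 0.16, "y": 0.28, "z": 0, "ax": 0, "ay": 0, "az": -0.96},
  {"x": 0.14, "y": 0.29, "z": 0, "ax": 0, "ay": 0, "az": -0.96},
  {"x": 0.12, "y": 0.3, "z": 0, "ax": 0, "ay": 0, "az": -0.96},
  {"x": 0, "y": 0, "z": 0, "ax": 0, "ay": 0, "az": 0},
])

```text
time: 5.13
ee_pos: [580.4, 169.1, 221.9]
tool_rot: [0.257, 0.966, 0.0, 0.001]
wrist_force: [-0.2, 0.5, -0.7]
gripper_width: 85.6
```

```bash
python3 - <<'E'
from h import *
s=ctrl.read_state(); t=shot('wrist','w4.png')[:,:,::-1]
p=proj(ld('w4.png'),[531.5,197,188]);print(s['time'],s['ee_pos'],s['tool_rot'],s['qpos'],p)
E
```

```text
5.1333 [580.4091471  169.10074247 221.9466932 ] [2.57298891e-01 9.66331701e-01 1.03250826e-04 5.59448792e-04] [ 1.53256432e-01  1.83526724e-01  1.60207346e+00 -2.66666203e-04
  1.35488490e+00 -8.97030944e-01] [316.99909856 149.20213145]
```

View pics/w4.png

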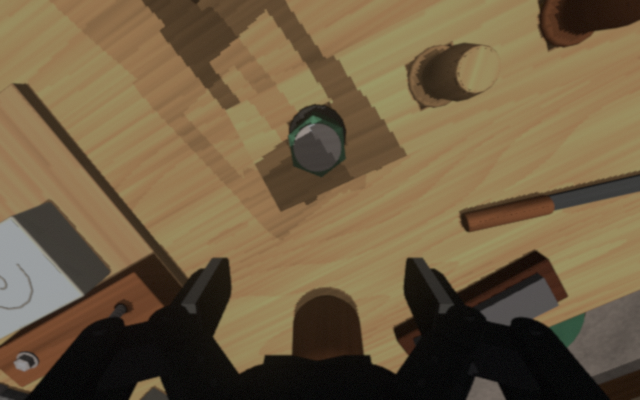

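```bash
python3 - <<'E'
from h import *
t=cv2.imread('pics/w4.png')
g=lambda im,a,b,c,d,k:cv2.resize(im[b:d,a:c],None,fx=k,fy=k,interpolation=cv2.INTER_CUBIC)
x=g(t,280,95,360,185,6.5);x=cv2.convertScaleAbs(x,alpha=1.8);cv2.imwrite('pics/c7.png',x)
T=cal('top');print('mallet',atz(T,(272,147),225))
E
```

```text
mallet [755.91597009  73.78001786 225.        ]
```

View pics/c7.png

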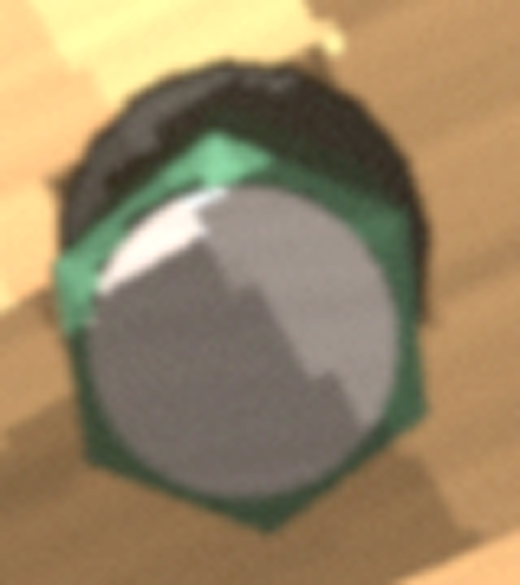

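```bash
python3 - <<'E'
from h import *
c=ld('w4.png')
v=np.array([(220,130),(408,210),(425,410),(268,533),(90,462),(58,265)])/6.5+[280,95]-.42
P=np.array([atz(c,u,186)[:2] for u in v]);m=(P[0]+P[3])/2;print([(P[i]+P[i+3])/2 for i in range(3)])
m=P.mean(0);d=P-m;print(m,np.linalg.norm(d,axis=1).round(1),(np.degrees(np.arctan2(d[:,1],d[:,0]))%60).round(1))
print('cap',atz(c,np.array([245,342])/6.5+[280,95]-.42,188), 'cap size',308/6.5)
# guard: outer left 60,220 ; top 250,60; right 425,290
for u in [(60,220),(250,60),(425,290)]: print(atz(c,np.array(u)/6.5+[280,95]-.42,126).round(1))
E
```

```text
[array([530.57088468, 197.68657994]), array([530.65446132, 197.74007571]), array([530.54801708, 197.5873583 ])]
[530.59112103 197.67133798] [17.4 17.5 16.9 17.3 17.4 17. ] [37.  38.3 38.6 37.1 38.7 38.9]
cap [530.61371261 197.68152436 188.        ] cap size 47.38461538461539
[516.3 181.6 126. ]
[511.9 209.1 126. ]
[543.9 214.1 126. ]
```

```bash
python3 - <<'E'
from h import *
p,R=plan([530.7,197.6,222],Rtool(68.1),4)
p,R=plan([530.7,197.6,149],Rtool(68.1),4,p,R)
E
```

```text
[{"x": 0.716, "y": 0.002, "z": -0.003, "ax": -0, "ay": 0.003, "az": -0.409}, {"x": 0.716, "y": 0.027, "z": -0.002, "ax": -0, "ay": 0.002, "az": -0.408}, {"x": 0.714, "y": 0.053, "z": -0.003, "ax": -0, "ay": 0.003, "az": -0.409}, {"x": 0.712, "y": 0.078, "z": -0.002, "ax": -0, "ay": 0.003, "az": -0.409}]
end [530.7 197.6 222. ] [-0. -0.  0.]
[{"x": -0, "y": -0, "z": 0.912, "ax": -0, "ay": -0, "az": 0}, {"x": -0, "y": -0, "z": 0.913, "ax": -0, "ay": -0, "az": 0}, {"x": -0, "y": -0, "z": 0.912, "ax": -0, "ay": -0, "az": 0}, {"x": -0, "y": -0, "z": 0.913, "ax": -0, "ay": -0, "az": 0}]
end [530.7 197.6 149. ] [-0. -0.  0.]
```

>>> play_rows([
  {"x": 0.716, "y": 0, "z": 0, "ax": 0, "ay": 0, "az": -0.41},
  {"x": 0.716, "y": 0.03, "z": 0, "ax": 0, "ay": 0, "az": -0.41},
  {"x": 0.714, "y": 0.05, "z": 0, "ax": 0, "ay": 0, "az": -0.41},
  {"x": 0.712, "y": 0.08, "z": 0, "ax": 0, "ay": 0, "az": -0.41},
  {"x": 0, "y": 0, "z": 0, "ax": 0, "ay": 0, "az": 0},
], fingers=0.75)

```text
time: 5.6
ee_pos: [528.0, 199.4, 221.4]
tool_rot: [0.188, 0.982, 0.0, -0.0]
wrist_force: [1.1, 0.2, 0.2]
gripper_width: 64.4
```

```bash
python3 - <<'E'
from h import *
s=ctrl.read_state()
print(s['ee_pos'],s['wrist_force'],s['gripper_width'],s['qpos'])
plan([530.7,197.6,149],Rtool(68.1),4)
E
```

```text
[528.04132302 199.44392236 221.43565737] [1.12872964 0.22584561 0.23667732] 64.35510197116199 [ 2.21136204e-01  9.02730174e-02  1.70631609e+00  5.27414805e-04
  1.34575149e+00 -9.72237761e-01]
[{"x": -0.04, "y": -0.009, "z": 0.905, "ax": 0, "ay": -0.003, "az": 0.013}, {"x": -0.04, "y": -0.009, "z": 0.906, "ax": 0, "ay": -0.002, "az": 0.014}, {"x": -0.04, "y": -0.009, "z": 0.905, "ax": 0, "ay": -0.003, "az": 0.013}, {"x": -0.04, "y": -0.009, "z": 0.906, "ax": 0, "ay": -0.002, "az": 0.014}]
end [530.71 197.61 148.99] [ 0. -0. -0.]
```

>>> play_rows([
  {"x": 0, "y": 0, "z": 0, "ax": 0, "ay": 0, "az": 0},
  {"x": 0, "y": 0, "z": 0, "ax": 0, "ay": 0, "az": 0},
])

```text
time: 5.77
ee_pos: [530.3, 198.5, 221.7]
tool_rot: [0.189, 0.982, 0.0, 0.001]
wrist_force: [0.1, -0.4, 0.1]
gripper_width: 63.9
```

>>> play_rows([
  {"x": -0.03, "y": -0.03, "z": 0.91, "ax": 0, "ay": 0, "az": 0},
  {"x": 0, "y": 0, "z": 0.91, "ax": 0, "ay": 0, "az": 0},
  {"x": 0, "y": 0, "z": 0.91, "ax": 0, "ay": 0, "az": 0},
  {"x": 0, "y": 0, "z": 0.6, "ax": 0, "ay": 0, "az": 0},
  {"x": 0, "y": 0, "z": 0.31, "ax": 0, "ay": 0, "az": 0},
  {"x": 0, "y": 0, "z": 0, "ax": 0, "ay": 0, "az": 0},
  {"x": 0, "y": 0, "z": 0, "ax": 0, "ay": 0, "az": 0},
])

```text
time: 6.35
ee_pos: [530.7, 197.8, 148.8]
tool_rot: [0.189, 0.982, -0.0, 0.0]
wrist_force: [-0.1, -0.3, 0.6]
gripper_width: 64.1
```

>>> play_rows([
  {"x": 0, "y": 0, "z": 0, "ax": 0, "ay": 0, "az": 0},
  {"x": 0, "y": 0, "z": 0, "ax": 0, "ay": 0, "az": 0},
  {"x": 0, "y": 0, "z": 0, "ax": 0, "ay": 0, "az": 0},
  {"x": 0, "y": 0, "z": 0, "ax": 0, "ay": 0, "az": 0},
  {"x": 0, "y": 0, "z": 0, "ax": 0, "ay": 0, "az": 0},
  {"x": 0, "y": 0, "z": 0, "ax": 0, "ay": 0, "az": 0},
  {"x": 0, "y": 0, "z": 0, "ax": 0, "ay": 0, "az": 0},
  {"x": 0, "y": 0, "z": 0, "ax": 0, "ay": 0, "az": 0},
], fingers=0, newtons=70)

```text
time: 7.02
ee_pos: [531.1, 198.0, 149.8]
tool_rot: [0.189, 0.982, 0.0, 0.001]
wrist_force: [-0.7, -1.0, 5.3]
gripper_width: 29.1
```

```bash
python3 - <<'E'
from h import *
s=ctrl.read_state(); shot('wrist','w5.png')
print(s['time'],s['ee_pos'],s['wrist_force'],s['ft_torque'],s['gripper_width'])
E
```

```text
7.0167 [531.12258344 198.00147307 149.83874295] [-0.66027465 -0.95623717  5.26120719] [-0.08279506  0.14571632  0.02956195] 29.103707723320888
```

View pics/w5.png

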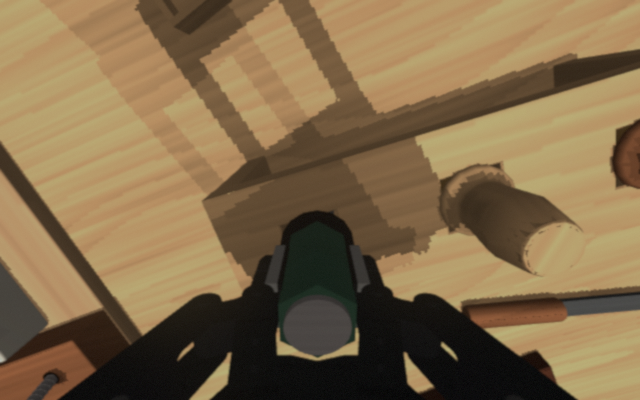

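>>> play_rows([
  {"x": 0, "y": 0, "z": -0.3, "ax": 0, "ay": 0, "az": 0},
  {"x": 0, "y": 0, "z": -0.7, "ax": 0, "ay": 0, "az": 0},
  {"x": 0, "y": 0, "z": -1, "ax": 0, "ay": 0, "az": 0},
  {"x": 0, "y": 0, "z": -1, "ax": 0, "ay": 0, "az": 0},
  {"x": 0, "y": 0, "z": -1, "ax": 0, "ay": 0, "az": 0},
  {"x": 0, "y": 0, "z": -1, "ax": 0, "ay": 0, "az": 0},
  {"x": 0, "y": 0, "z": 0, "ax": 0, "ay": 0, "az": 0},
  {"x": 0, "y": 0, "z": 0, "ax": 0, "ay": 0, "az": 0},
])

```text
time: 7.73
ee_pos: [530.7, 198.1, 249.0]
tool_rot: [0.189, 0.982, 0.0, 0.001]
wrist_force: [-0.7, 0.1, -2.7]
gripper_width: 29.3
```

```bash
python3 - <<'E'
from h import *
s=ctrl.read_state()
print(s['time'],s['ee_pos'],s['wrist_force'],s['ft_torque'],s['gripper_width'])
p,R=plan([597.7,-94,260],Rtool(59.4),16)
E
```

```text
7.7333 [530.68847755 198.06227212 248.99301292] [-0.70847559  0.10166888 -2.68402031] [0.02151792 0.02219263 0.05658253] 29.311776845451117
[{"x": -0.533, "y": -0.77, "z": -0.034, "ax": 0.001, "ay": 0.001, "az": 0.111}, {"x": -0.54, "y": -0.765, "z": -0.035, "ax": 0.001, "ay": 0.001, "az": 0.11}, {"x": -0.547, "y": -0.76, "z": -0.034, "ax": 0, "ay": 0.001, "az": 0.111}, {"x": -0.555, "y": -0.754, "z": -0.035, "ax": 0.001, "ay": 0.001, "az": 0.111}, {"x": -0.562, "y": -0.749, "z": -0.034, "ax": 0.001, "ay": 0.001, "az": 0.11}, {"x": -0.569, "y": -0.744, "z": -0.035, "ax": 0.001, "ay": 0.001, "az": 0.111}, {"x": -0.577, "y": -0.738, "z": -0.034, "ax": 0.001, "ay": 0.001, "az": 0.111}, {"x": -0.583, "y": -0.732, "z": -0.035, "ax": 0.001, "ay": 0.001, "az": 0.11}]
[{"x": -0.591, "y": -0.727, "z": -0.034, "ax": 0, "ay": 0.001, "az": 0.111}, {"x": -0.597, "y": -0.721, "z": -0.034, "ax": 0.001, "ay": 0, "az": 0.111}, {"x": -0.605, "y": -0.715, "z": -0.035, "ax": 0.001, "ay": 0.001, "az": 0.11}, {"x": -0.611, "y": -0.709, "z": -0.034, "ax": 0.001, "ay": 0.001, "az": 0.111}, {"x": -0.618, "y": -0.704, "z": -0.034, "ax": 0.001, "ay": 0.001, "az": 0.111}, {"x": -0.625, "y": -0.697, "z": -0.035, "ax": 0.001, "ay": 0.001, "az": 0.11}, {"x": -0.632, "y": -0.691, "z": -0.034, "ax": 0, "ay": 0.001, "az": 0.111}, {"x": -0.638, "y": -0.686, "z": -0.035, "ax": 0.001, "ay": 0.001, "az": 0.111}]
end [597.69 -94.01 260.01] [ 0.  0. -0.]
```

>>> play_rows([
  {"x": -0.54, "y": -0.77, "z": -0.035, "ax": 0, "ay": 0, "az": 0.11},
  {"x": -0.54, "y": -0.765, "z": -0.035, "ax": 0, "ay": 0, "az": 0.11},
  {"x": -0.55, "y": -0.76, "z": -0.035, "ax": 0, "ay": 0, "az": 0.11},
  {"x": -0.555, "y": -0.755, "z": -0.035, "ax": 0, "ay": 0, "az": 0.11},
  {"x": -0.56, "y": -0.75, "z": -0.035, "ax": 0, "ay": 0, "az": 0.11},
  {"x": -0.57, "y": -0.745, "z": -0.035, "ax": 0, "ay": 0, "az": 0.11},
  {"x": -0.575, "y": -0.74, "z": -0.035, "ax": 0, "ay": 0, "az": 0.11},
  {"x": -0.585, "y": -0.73, "z": -0.035, "ax": 0, "ay": 0, "az": 0.11},
])

```text
time: 8.4
ee_pos: [562.8, 50.9, 251.2]
tool_rot: [0.226, 0.974, -0.0, -0.002]
wrist_force: [0.8, 0.2, -3.4]
gripper_width: 29.2
```

>>> play_rows([
  {"x": -0.59, "y": -0.725, "z": -0.035, "ax": 0, "ay": 0, "az": 0.11},
  {"x": -0.6, "y": -0.72, "z": -0.035, "ax": 0, "ay": 0, "az": 0.11},
  {"x": -0.605, "y": -0.715, "z": -0.035, "ax": 0, "ay": 0, "az": 0.11},
  {"x": -0.61, "y": -0.71, "z": -0.035, "ax": 0, "ay": 0, "az": 0.11},
  {"x": -0.62, "y": -0.705, "z": -0.035, "ax": 0, "ay": 0, "az": 0.11},
  {"x": -0.625, "y": -0.7, "z": -0.035, "ax": 0, "ay": 0, "az": 0.11},
  {"x": -0.63, "y": -0.69, "z": -0.035, "ax": 0, "ay": 0, "az": 0.11},
  {"x": -0.64, "y": -0.685, "z": -0.035, "ax": 0, "ay": 0, "az": 0.11},
])

```text
time: 9.07
ee_pos: [596.5, -94.8, 256.6]
tool_rot: [0.264, 0.965, 0.0, -0.002]
wrist_force: [0.5, 0.9, -2.7]
gripper_width: 29.2
```

>>> play_rows([
  {"x": 0, "y": 0, "z": 0, "ax": 0, "ay": 0, "az": 0},
  {"x": 0, "y": 0, "z": 0, "ax": 0, "ay": 0, "az": 0},
  {"x": 0, "y": 0, "z": 0, "ax": 0, "ay": 0, "az": 0},
  {"x": 0, "y": 0, "z": 0, "ax": 0, "ay": 0, "az": 0},
])

```text
time: 9.4
ee_pos: [597.0, -93.3, 258.4]
tool_rot: [0.263, 0.965, 0.0, -0.001]
wrist_force: [0.5, 0.1, -2.7]
gripper_width: 28.9
```

```bash
python3 - <<'E'
from h import *
s=ctrl.read_state()
print(s['time'],s['ee_pos'],s['tool_rot'],s['wrist_force'],s['ft_torque'],s['gripper_width'],s['qpos'])
for n in('wrist','side','top'): shot(n,n+'6.png')
print(proj(ld('side6.png'),[597.7,-97,113]),proj(ld('side6.png'),[597.7,-94,260]))
t=cv2.imread('pics/side6.png');cv2.imwrite('pics/c8.png',cv2.resize(t[110:240,290:400],None,fx=4.6,fy=4.6,interpolation=cv2.INTER_CUBIC))
E
```

```text
9.4 [597.00490916 -93.33539995 258.41805033] [ 2.63081716e-01  9.64772920e-01  1.99600572e-04 -1.08802153e-03] [ 0.53478682  0.14207928 -2.65536197] [ 0.01128813 -0.00809897 -0.02504286] 28.880909655414566 [-2.85724819e-01  1.60925733e-01  1.55875733e+00  3.60546799e-04
  1.42409302e+00 -1.32414379e+00]
[340.02479851 197.41079741] [341.79724237 161.85033316]
```

View pics/wrist6.png

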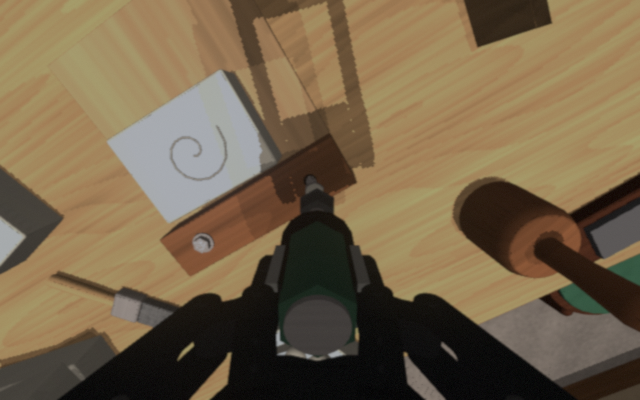

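View pics/c8.png

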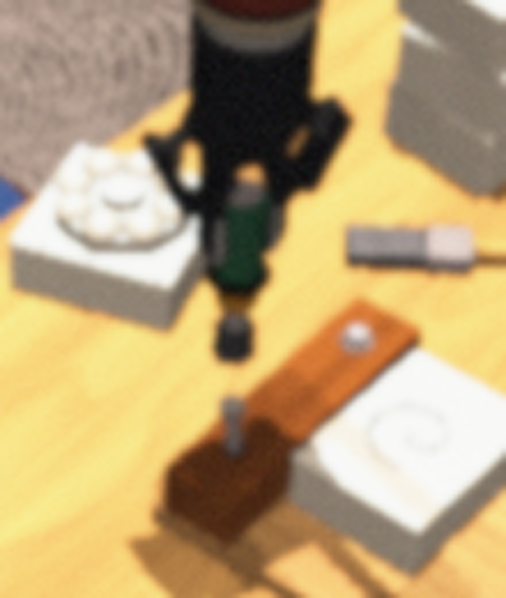

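```bash
python3 - <<'E'
from h import *
R1=Rtool(59.4,(-6.2,0,0)); ax=-R1.as_matrix()[:,2]; print(ax)
H=np.array([597.7,-97.4,112.7])
p,R=plan(H+ax*(82.8+23),R1,4)
p,R=plan(H+ax*(82.8+14),R1,2,p,R)
E
```

```text
[-0.          0.10799936  0.99415096]
[{"x": 0.045, "y": 0.082, "z": 0.52, "ax": 0.267, "ay": -0.159, "az": 0.006}, {"x": 0.052, "y": 0.095, "z": 0.516, "ax": 0.267, "ay": -0.158, "az": 0.005}, {"x": 0.06, "y": 0.106, "z": 0.514, "ax": 0.267, "ay": -0.159, "az": 0.006}, {"x": 0.066, "y": 0.119, "z": 0.51, "ax": 0.267, "ay": -0.159, "az": 0.005}]
end [597.71 -85.97 217.89] [-0.  0.  0.]
[{"x": 0, "y": -0, "z": 0.225, "ax": -0, "ay": 0, "az": 0}, {"x": 0, "y": -0, "z": 0.225, "ax": -0, "ay": 0, "az": 0}]
end [597.71 -86.94 208.94] [-0.  0.  0.]
```

>>> play_rows([
  {"x": 0.045, "y": 0.08, "z": 0.52, "ax": 0.267, "ay": -0.159, "az": 0},
  {"x": 0.05, "y": 0.095, "z": 0.515, "ax": 0.267, "ay": -0.159, "az": 0},
  {"x": 0.06, "y": 0.105, "z": 0.515, "ax": 0.267, "ay": -0.159, "az": 0},
  {"x": 0.065, "y": 0.12, "z": 0.51, "ax": 0.267, "ay": -0.159, "az": 0},
  {"x": 0, "y": 0, "z": 0, "ax": 0, "ay": 0, "az": 0},
  {"x": 0, "y": 0, "z": 0, "ax": 0, "ay": 0, "az": 0},
  {"x": 0, "y": 0, "z": 0, "ax": 0, "ay": 0, "az": 0},
  {"x": 0, "y": 0, "z": 0, "ax": 0, "ay": 0, "az": 0},
])

```text
time: 10.22
ee_pos: [598.5, -87.2, 219.4]
tool_rot: [0.263, 0.963, -0.052, 0.015]
wrist_force: [-0.1, -1.0, -3.3]
gripper_width: 29.0
```

```bash
python3 - <<'E'
from h import *
s=ctrl.read_state()
print(s['time'],s['ee_pos'],s['tool_rot'],s['wrist_force'],s['ft_torque'])
for n in('wrist','side','top'): shot(n,n+'7.png')
R=Rn.from_quat(s['tool_rot']);print('toolz',R.as_matrix()[:,2]); m=s['ee_pos']+95.8*R.as_matrix()[:,2];print('mouth',m)
R1=Rtool(59.4,(-6.2,0,0)); ax=-R1.as_matrix()[:,2]
plan(np.array([597.7,-97.4,112.7])+ax*(82.8+14),R1,2)
t=cv2.imread('pics/side7.png');a=cv2.resize(t[160:225,310:370],None,fx=6,fy=6,interpolation=cv2.INTER_CUBIC)
t=cv2.imread('pics/wrist7.png');b=cv2.resize(t[140:225,280:360],None,fx=4.59,fy=4.59,interpolation=cv2.INTER_CUBIC)
cv2.imwrite('pics/c9.png',np.hstack([a,b[:390]]))
E
```

```text
10.2167 [598.53294944 -87.17638059 219.3681495 ] [ 0.26320825  0.96321431 -0.05199792  0.01535647] [-0.09735041 -0.9900635  -3.30044217] [ 0.10975558 -0.0263842   0.05346957]
toolz [ 0.00221059 -0.10825418 -0.99412079]
mouth [598.7447236  -97.54713062 124.13137774]
[{"x": 0.032, "y": 0.023, "z": 0.249, "ax": 0.003, "ay": 0.009, "az": 0.001}, {"x": 0.032, "y": 0.024, "z": 0.25, "ax": 0.003, "ay": 0.009, "az": 0}]
end [597.7  -86.94 208.92] [0. 0. 0.]
```

View pics/c9.png

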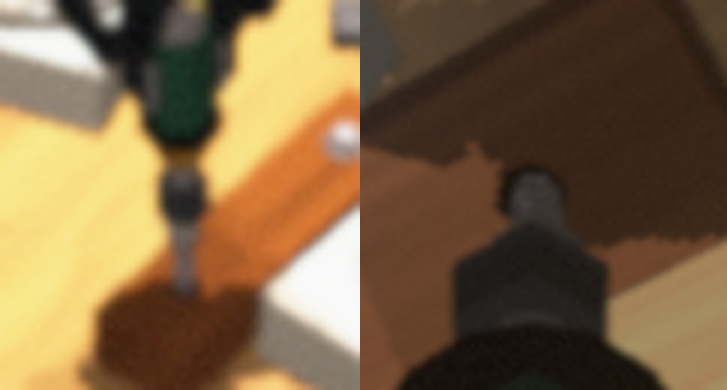

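>>> play_rows([
  {"x": 0.03, "y": 0.02, "z": 0.25, "ax": 0, "ay": 0, "az": 0},
  {"x": 0.03, "y": 0.02, "z": 0.25, "ax": 0, "ay": 0, "az": 0},
  {"x": 0, "y": 0, "z": 0, "ax": 0, "ay": 0, "az": 0},
  {"x": 0, "y": 0, "z": 0, "ax": 0, "ay": 0, "az": 0},
  {"x": 0, "y": 0, "z": 0, "ax": 0, "ay": 0, "az": 0},
])

```text
time: 10.78
ee_pos: [597.2, -86.6, 207.8]
tool_rot: [0.263, 0.963, -0.052, 0.014]
wrist_force: [-0.6, -0.7, -2.5]
gripper_width: 29.3
```

>>> play_rows([
  {"x": 0, "y": 0, "z": 0.1, "ax": 0, "ay": 0, "az": 0},
  {"x": 0, "y": 0, "z": 0.1, "ax": 0, "ay": 0, "az": 0},
  {"x": 0, "y": 0, "z": 0, "ax": 0, "ay": 0, "az": 0},
  {"x": 0, "y": 0, "z": 0, "ax": 0, "ay": 0, "az": 0},
  {"x": 0, "y": 0, "z": 0, "ax": 0, "ay": 0, "az": 0},
])

```text
time: 11.2
ee_pos: [597.3, -87.1, 204.1]
tool_rot: [0.263, 0.963, -0.052, 0.015]
wrist_force: [0.0, -0.6, -2.7]
gripper_width: 29.5
```

```bash
python3 - <<'E'
from h import *
s=ctrl.read_state()
print(s['time'],s['ee_pos'],s['tool_rot'],s['wrist_force'],s['ft_torque'])
R=Rn.from_quat(s['tool_rot']);print('toolz',R.as_matrix()[:,2]); m=s['ee_pos']+82.8*R.as_matrix()[:,2];print('seat',m)
E
```

```text
11.2 [597.33622464 -87.0852914  204.12420101] [ 0.26308344  0.96324868 -0.05223269  0.01451993] [ 0.02723229 -0.63119157 -2.71934841] [ 0.12477968 -0.06717811 -0.01145851]
toolz [ 4.89506041e-04 -1.08266043e-01 -9.94121836e-01]
seat [597.37675574 -96.04971973 121.810913  ]
```

>>> play_rows([
  {"x": 0, "y": 0, "z": 0.08, "ax": 0, "ay": 0, "az": 0},
  {"x": 0, "y": 0, "z": 0.08, "ax": 0, "ay": 0, "az": 0},
  {"x": 0, "y": 0, "z": 0, "ax": 0, "ay": 0, "az": 0},
  {"x": 0, "y": 0, "z": 0, "ax": 0, "ay": 0, "az": 0},
  {"x": 0, "y": 0, "z": 0, "ax": 0, "ay": 0, "az": 0},
])

```text
time: 11.62
ee_pos: [597.3, -87.4, 200.8]
tool_rot: [0.263, 0.963, -0.052, 0.014]
wrist_force: [1.1, -0.2, -3.2]
gripper_width: 29.5
```

>>> play_rows([
  {"x": 0, "y": 0, "z": 0.08, "ax": 0, "ay": 0, "az": 0},
  {"x": 0, "y": 0, "z": 0.08, "ax": 0, "ay": 0, "az": 0},
  {"x": 0, "y": 0, "z": 0, "ax": 0, "ay": 0, "az": 0},
  {"x": 0, "y": 0, "z": 0, "ax": 0, "ay": 0, "az": 0},
  {"x": 0, "y": 0, "z": 0, "ax": 0, "ay": 0, "az": 0},
])

```text
time: 12.03
ee_pos: [597.3, -87.8, 197.6]
tool_rot: [0.263, 0.963, -0.052, 0.014]
wrist_force: [0.6, 0.1, -3.7]
gripper_width: 29.0
```

```bash
python3 - <<'E'
from h import *
s=ctrl.read_state()
print(s['time'],s['ee_pos'],s['wrist_force'],s['ft_torque'])
for n in('wrist','side'): shot(n,n+'8.png')
t=cv2.imread('pics/side8.png');a=cv2.resize(t[160:225,310:370],None,fx=6,fy=6,interpolation=cv2.INTER_CUBIC)
t=cv2.imread('pics/wrist8.png');b=cv2.resize(t[140:225,280:360],None,fx=4.59,fy=4.59,interpolation=cv2.INTER_CUBIC)
cv2.imwrite('pics/c10.png',np.hstack([a,b[:390]]))
E
```

```text
12.0333 [597.29387642 -87.78426556 197.63610052] [ 0.61342788  0.08789279 -3.74817409] [ 0.08152659 -0.16498528 -0.03413242]
```

View pics/c10.png

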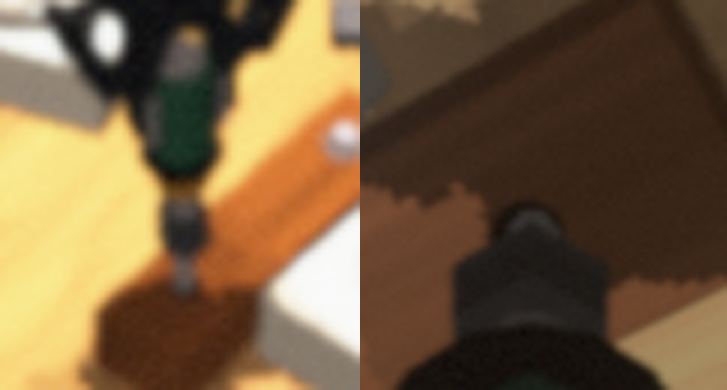

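>>> play_rows([
  {"x": 0, "y": 0, "z": 0.06, "ax": 0, "ay": 0, "az": 0},
  {"x": 0, "y": 0, "z": 0.05, "ax": 0, "ay": 0, "az": 0},
  {"x": 0, "y": 0, "z": 0, "ax": 0, "ay": 0, "az": 0},
  {"x": 0, "y": 0, "z": 0, "ax": 0, "ay": 0, "az": 0},
  {"x": 0, "y": 0, "z": 0, "ax": 0, "ay": 0, "az": 0},
])

```text
time: 12.55
ee_pos: [597.3, -88.0, 195.5]
tool_rot: [0.263, 0.963, -0.052, 0.014]
wrist_force: [0.6, 0.4, -2.2]
gripper_width: 29.1
```

>>> play_rows([
  {"x": 0, "y": 0, "z": 0.05, "ax": 0, "ay": 0, "az": 0},
  {"x": 0, "y": 0, "z": 0, "ax": 0, "ay": 0, "az": 0},
  {"x": 0, "y": 0, "z": 0, "ax": 0, "ay": 0, "az": 0},
  {"x": 0, "y": 0, "z": 0, "ax": 0, "ay": 0, "az": 0},
])

```text
time: 12.88
ee_pos: [597.3, -88.1, 194.6]
tool_rot: [0.263, 0.963, -0.052, 0.015]
wrist_force: [0.7, -0.1, -1.3]
gripper_width: 29.2
```

```bash
python3 - <<'E'
from h import *
s=ctrl.read_state()
p,R=plan([597.3,-102.8,195.3],Rtool(59.4),8,[597.3,-88.1,194.5],Rn.from_quat(s['tool_rot']))
E
```

```text
[{"x": -0.047, "y": -0.079, "z": 0.005, "ax": -0.133, "ay": 0.08, "az": 0.001}, {"x": -0.046, "y": -0.079, "z": 0.004, "ax": -0.134, "ay": 0.079, "az": 0.002}, {"x": -0.047, "y": -0.079, "z": 0.002, "ax": -0.133, "ay": 0.08, "az": 0.001}, {"x": -0.047, "y": -0.08, "z": 0.001, "ax": -0.134, "ay": 0.08, "az": 0.001}, {"x": -0.047, "y": -0.079, "z": 0, "ax": -0.133, "ay": 0.079, "az": 0.001}, {"x": -0.047, "y": -0.079, "z": -0.001, "ax": -0.134, "ay": 0.08, "az": 0.002}, {"x": -0.046, "y": -0.079, "z": -0.002, "ax": -0.133, "ay": 0.079, "az": 0.001}, {"x": -0.047, "y": -0.079, "z": -0.004, "ax": -0.134, "ay": 0.08, "az": 0.001}]
end [ 597.3  -102.79  195.3 ] [0. 0. 0.]
```

>>> play_rows([
  {"x": -0.047, "y": -0.079, "z": 0.02, "ax": -0.133, "ay": 0.08, "az": 0},
  {"x": -0.047, "y": -0.079, "z": 0.004, "ax": -0.133, "ay": 0.08, "az": 0},
  {"x": -0.047, "y": -0.079, "z": 0.002, "ax": -0.133, "ay": 0.08, "az": 0},
  {"x": -0.047, "y": -0.079, "z": 0.001, "ax": -0.133, "ay": 0.08, "az": 0},
  {"x": 0, "y": 0, "z": 0, "ax": 0, "ay": 0, "az": 0},
  {"x": 0, "y": 0, "z": 0, "ax": 0, "ay": 0, "az": 0},
])

```text
time: 13.38
ee_pos: [597.4, -95.6, 194.8]
tool_rot: [0.264, 0.964, -0.026, 0.007]
wrist_force: [0.7, 4.3, -0.1]
gripper_width: 29.1
```

```bash
python3 - <<'E'
from h import *
s=ctrl.read_state()
print(s['time'],s['ee_pos'],s['wrist_force'],s['ft_torque'])
E
```

```text
13.3833 [597.41726622 -95.57023462 194.77326944] [ 0.68395492  4.31453916 -0.08085729] [ 0.96422141 -0.17084322 -0.0029843 ]
```

>>> play_rows([
  {"x": -0.047, "y": -0.079, "z": 0.01, "ax": -0.133, "ay": 0.08, "az": 0},
  {"x": -0.047, "y": -0.079, "z": 0, "ax": -0.133, "ay": 0.08, "az": 0},
  {"x": -0.047, "y": -0.079, "z": 0, "ax": -0.133, "ay": 0.08, "az": 0},
  {"x": -0.047, "y": -0.079, "z": 0, "ax": -0.133, "ay": 0.08, "az": 0},
  {"x": 0, "y": 0, "z": 0, "ax": 0, "ay": 0, "az": 0},
  {"x": 0, "y": 0, "z": 0, "ax": 0, "ay": 0, "az": 0},
  {"x": 0, "y": 0, "z": 0, "ax": 0, "ay": 0, "az": 0},
], newtons=110)

```text
time: 13.97
ee_pos: [597.5, -103.2, 194.9]
tool_rot: [0.264, 0.965, -0.0, 0.0]
wrist_force: [0.9, 2.9, 1.1]
gripper_width: 28.9
```

```bash
python3 - <<'E'
from h import *
s=ctrl.read_state()
print(s['time'],s['ee_pos'],s['wrist_force'],s['ft_torque'],s['qpos'])
print('toolz',Rn.from_quat(s['tool_rot']).as_matrix()[:,2])
for n in('wrist','side','top'): shot(n,n+'9.png')
t=cv2.imread('pics/side9.png');a=cv2.resize(t[160:225,310:370],None,fx=6,fy=6,interpolation=cv2.INTER_CUBIC)
t=cv2.imread('pics/wrist9.png');b=cv2.resize(t[140:225,280:360],None,fx=4.59,fy=4.59,interpolation=cv2.INTER_CUBIC)
cv2.imwrite('pics/c11.png',np.hstack([a,b[:390]]))
E
```

```text
13.9667 [ 597.46299473 -103.16135779  194.87374139] [0.87054293 2.94127384 1.14834039] [ 0.71954352 -0.18182993 -0.01019248] [-3.00682355e-01  2.10263968e-01  1.62328534e+00 -5.75651162e-04
  1.30800975e+00 -1.33781604e+00]
toolz [-1.32512332e-04 -5.40910661e-04 -9.99999845e-01]
```

View pics/c11.png

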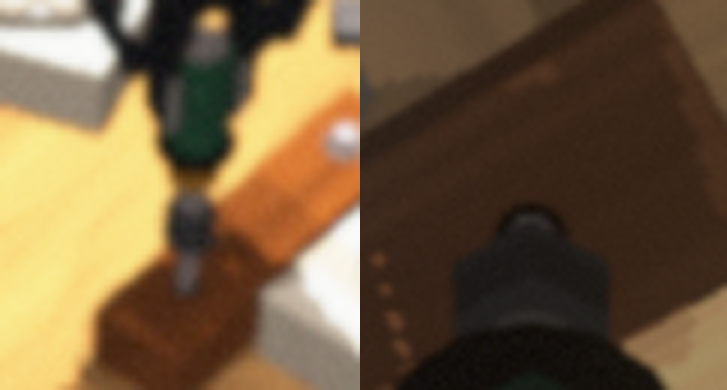

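View pics/wrist9.png

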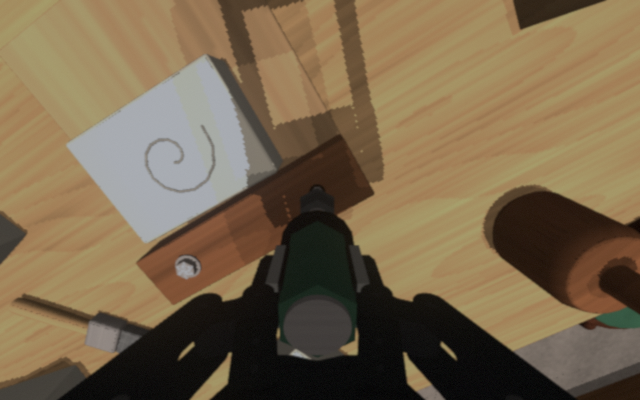

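```bash
python3 - <<'E'
from h import *
S=ld('side9.png');W=ld('wrist9.png')
for z in (220,200,180,140,120,113,90,75,63): print(z,'side crop',((proj(S,[597.4,-103.1,z])-[310,160]+.5)*6).round(0),'wrist crop',((proj(W,[597.4,-103.1,z])-[280,140]+.5)*4.59).round(0))
a=cv2.imread('pics/side9.png')[170:220,320:360];b=cv2.imread('pics/wrist9.png')[175:215,295:340]
cv2.imwrite('pics/c12.png',np.hstack([cv2.resize(cv2.convertScaleAbs(a,alpha=1.5),(400,500),interpolation=cv2.INTER_CUBIC),cv2.resize(cv2.convertScaleAbs(b,alpha=2.5),(395,500),interpolation=cv2.INTER_CUBIC)[:500]]))
for z in (120,113,90,75,63): print(z,'c12 side',((proj(S,[597.4,-103.1,z])-[320,170]+.5)*10).round(0),'c12w',((proj(W,[597.4,-103.1,z])-[295,175]+.5)*[395/45,12.5]+[400,0]).round(0))
E
```

```text
220 side crop [201.  68.] wrist crop [173. 750.]
200 side crop [199.  98.] wrist crop [173. 630.]
180 side crop [197. 127.] wrist crop [173. 537.]
140 side crop [193. 184.] wrist crop [173. 404.]
120 side crop [191. 212.] wrist crop [173. 354.]
113 side crop [191. 222.] wrist crop [173. 338.]
90 side crop [188. 253.] wrist crop [173. 293.]
75 side crop [187. 272.] wrist crop [173. 267.]
63 side crop [186. 288.] wrist crop [173. 249.]
120 c12 side [219. 253.] c12w [600. 526.]
113 c12 side [218. 269.] c12w [600. 484.]
90 c12 side [214. 321.] c12w [600. 360.]
75 c12 side [212. 354.] c12w [600. 291.]
63 c12 side [210. 380.] c12w [600. 240.]
```

View pics/c12.png

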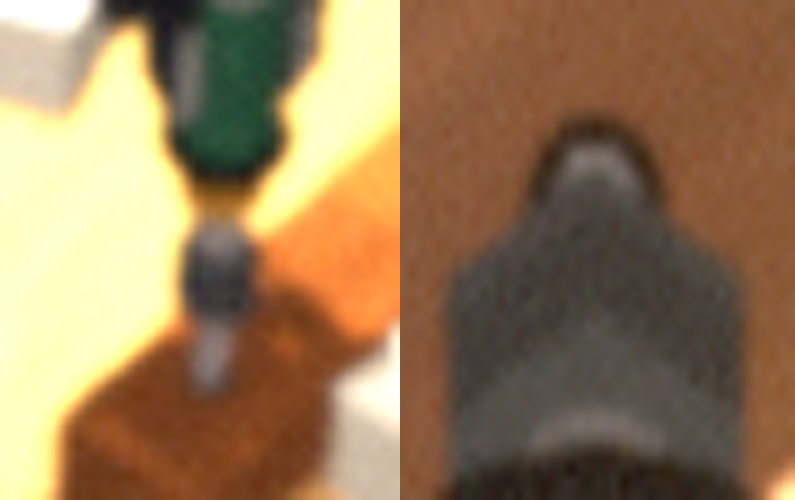

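```bash
cat > rect.py <<'E'
from h import *
def rect(f,z=63,cx=597,cy=-100,k=6,w=40):
    c=ld(f);im=cv2.imread('pics/'+f)
    # output: col = y from cy+w (left) to cy-w ; row = x from cx+w (top) down
    src=[];dst=[]
    for dx,dy in((w,w),(w,-w),(-w,-w),(-w,w)):
        src.append(proj(c,[cx+dx,cy+dy,z]));dst.append(((w-dy)*k,(w-dx)*k))
    H=cv2.getPerspectiveTransform(np.float32(src),np.float32(dst))
    o=cv2.warpPerspective(im,H,(2*w*k,2*w*k),flags=cv2.INTER_CUBIC)
    o=cv2.convertScaleAbs(o,alpha=1.8)
    for i in range(0,2*w+1,10):
        cv2.putText(o,str(cy+w-i),(i*k,8),0,.3,(255,255,255),1);cv2.putText(o,str(cx+w-i),(0,i*k+4),0,.3,(255,255,255),1)
        cv2.line(o,(i*k,0),(i*k,2*w*k),(255,255,0),1);cv2.line(o,(0,i*k),(2*w*k,i*k),(255,255,0),1)
    return o
E
python3 - <<'E'
from rect import *
A=rect('w3.png',k=7);cv2.imwrite('pics/r3.png',A)
A=rect('wrist9.png',k=7);cv2.imwrite('pics/r9.png',A)
E
```

```text
(no output)
```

View pics/r3.png

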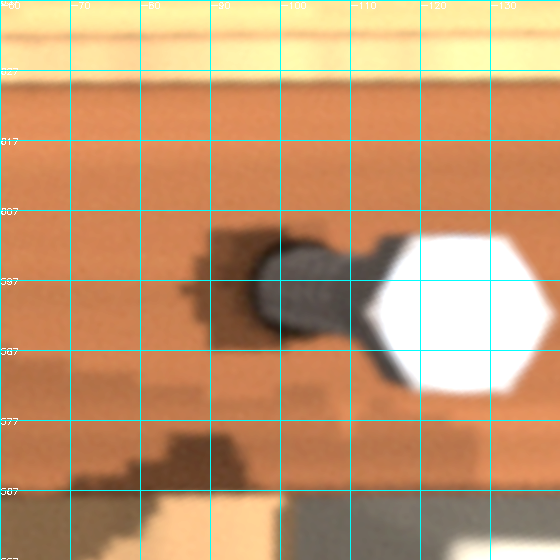

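View pics/r9.png

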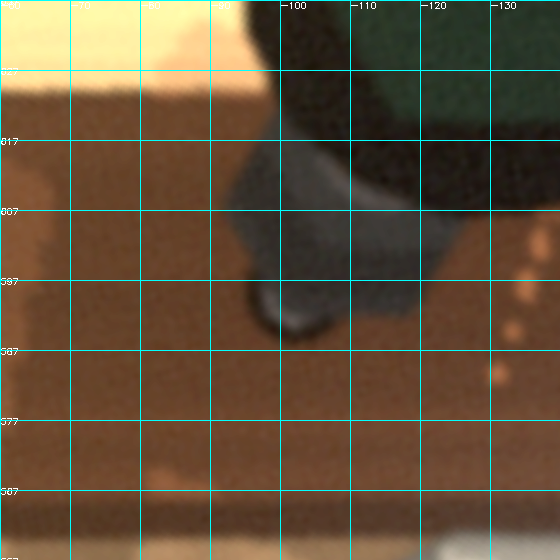

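>>> play_rows([
  {"x": 0, "y": 0, "z": -0.3, "ax": 0, "ay": 0, "az": 0},
  {"x": 0, "y": 0, "z": -0.4, "ax": 0, "ay": 0, "az": 0},
  {"x": 0, "y": 0, "z": -0.5, "ax": 0, "ay": 0, "az": 0},
  {"x": 0, "y": 0, "z": -0.5, "ax": 0, "ay": 0, "az": 0},
  {"x": -1, "y": 0, "z": 0, "ax": 0, "ay": 0, "az": 0},
  {"x": -1, "y": 0, "z": 0, "ax": 0, "ay": 0, "az": 0},
  {"x": -0.8, "y": 0, "z": 0, "ax": 0, "ay": 0, "az": 0},
  {"x": 0, "y": 0, "z": 0, "ax": 0, "ay": 0, "az": 0},
])

```text
time: 14.78
ee_pos: [647.5, -133.5, 230.0]
tool_rot: [0.264, 0.965, -0.001, 0.001]
wrist_force: [-0.7, -0.2, -2.4]
gripper_width: 28.8
```

>>> play_rows([
  {"x": 0, "y": 0, "z": 0.5, "ax": 0, "ay": 0, "az": 0},
  {"x": 0, "y": 0, "z": 0.5, "ax": 0, "ay": 0, "az": 0},
  {"x": 0, "y": 0, "z": 0, "ax": 0, "ay": 0, "az": 0},
  {"x": 0, "y": 0, "z": 0, "ax": 0, "ay": 0, "az": 0},
  {"x": 0, "y": 0, "z": 0, "ax": 0, "ay": 0, "az": 0},
])

```text
time: 15.2
ee_pos: [645.0, -131.0, 208.4]
tool_rot: [0.263, 0.965, -0.0, -0.001]
wrist_force: [0.8, 0.7, -2.6]
gripper_width: 28.7
```

```bash
python3 - <<'E'
from rect import *
s=ctrl.read_state()
print(s['time'],s['ee_pos'],s['wrist_force'],s['ft_torque'],s['gripper_width'])
for n in('wrist','side','top'): shot(n,n+'10.png')
cv2.imwrite('pics/r10.png',rect('wrist10.png',k=7))
cv2.imwrite('pics/r10h.png',rect('wrist10.png',z=113,k=7))
E
```

```text
15.2 [ 645.01730765 -130.95451077  208.37579935] [ 0.80041286  0.65955974 -2.55374256] [-0.01455452  0.0423151   0.0209786 ] 28.719793906961907
```

View pics/wrist10.png

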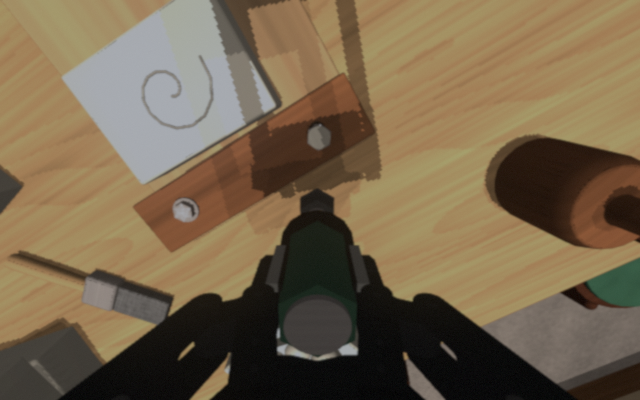

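View pics/r10.png

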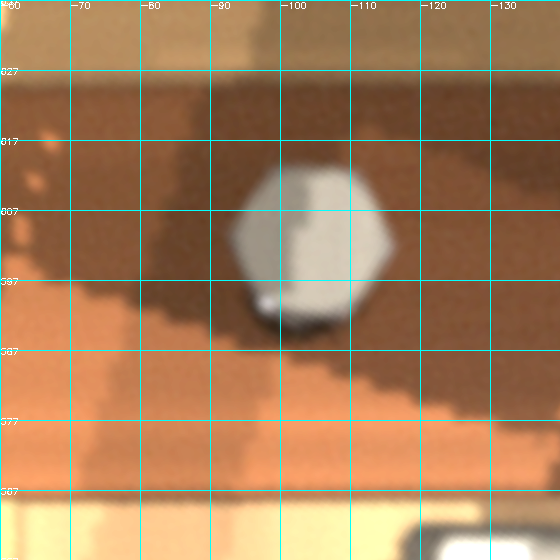

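View pics/r10h.png

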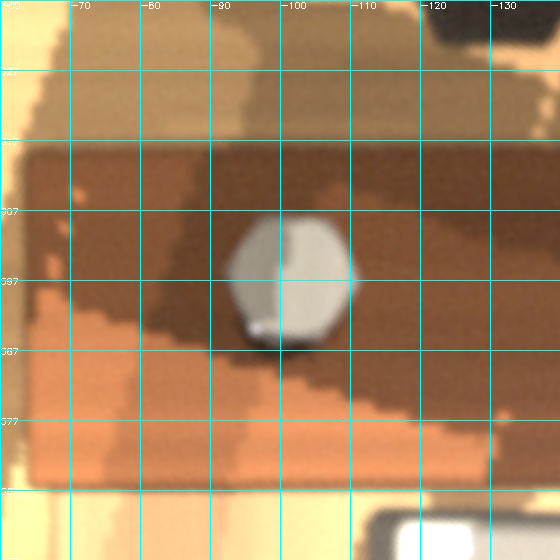

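```bash
python3 - <<'E'
from h import *
t=cv2.imread('pics/side10.png');a=cv2.resize(t[170:220,320:360],None,fx=10,fy=10,interpolation=cv2.INTER_CUBIC);cv2.imwrite('pics/c13.png',cv2.convertScaleAbs(a,alpha=1.4))
S=ld('side10.png')
for X in([596,-102.7,113],[596,-102.7,63],[597.0,-101.8,113]):print(((proj(S,X)-[320,170]+.5)*10).round())
p,R=plan([645,-131,229],Rtool(59.4),2)
p,R=plan([597.2,-102.6,229],Rtool(59.4),5,p,R)
E
```

```text
[220. 272.]
[213. 383.]
[216. 272.]
[{"x": 0.018, "y": -0.005, "z": -0.491, "ax": -0.001, "ay": 0.003, "az": 0.006}, {"x": 0.019, "y": -0.004, "z": -0.492, "ax": -0.001, "ay": 0.003, "az": 0.007}]
end [ 645.   -130.99  229.  ] [-0.  0. -0.]
[{"x": 0.556, "y": 0.001, "z": 0, "ax": -0, "ay": 0, "az": -0}, {"x": 0.556, "y": 0.001, "z": 0, "ax": -0, "ay": 0, "az": -0}, {"x": 0.556, "y": 0.001, "z": 0, "ax": -0, "ay": 0, "az": -0}, {"x": 0.556, "y": 0.001, "z": 0, "ax": -0, "ay": 0, "az": -0}, {"x": 0.556, "y": 0.001, "z": 0, "ax": -0, "ay": 0, "az": -0}]
end [ 597.19 -102.6   229.  ] [-0.  0. -0.]
```

View pics/c13.png

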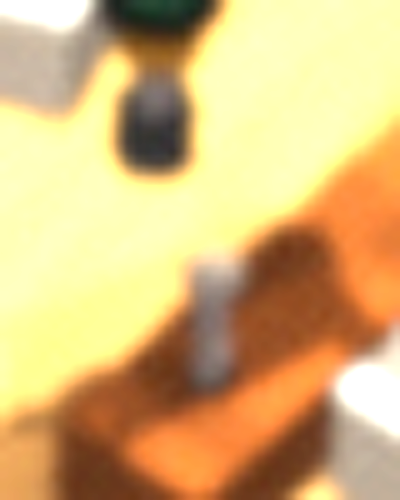

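>>> play_rows([
  {"x": 0, "y": 0, "z": -0.5, "ax": 0, "ay": 0, "az": 0},
  {"x": 0, "y": 0, "z": -0.5, "ax": 0, "ay": 0, "az": 0},
  {"x": 0.56, "y": 0, "z": 0, "ax": 0, "ay": 0, "az": 0},
  {"x": 0.56, "y": 0, "z": 0, "ax": 0, "ay": 0, "az": 0},
  {"x": 0.56, "y": 0, "z": 0, "ax": 0, "ay": 0, "az": 0},
  {"x": 0.56, "y": 0, "z": 0, "ax": 0, "ay": 0, "az": 0},
  {"x": 0.56, "y": 0, "z": 0, "ax": 0, "ay": 0, "az": 0},
  {"x": 0, "y": 0, "z": 0, "ax": 0, "ay": 0, "az": 0},
])

```text
time: 16.02
ee_pos: [596.8, -102.0, 230.5]
tool_rot: [0.263, 0.965, 0.0, 0.0]
wrist_force: [0.3, -0.2, -3.0]
gripper_width: 28.9
```

>>> play_rows([
  {"x": 0, "y": 0, "z": 0, "ax": 0, "ay": 0, "az": 0},
  {"x": 0, "y": 0, "z": 0, "ax": 0, "ay": 0, "az": 0},
  {"x": 0, "y": 0, "z": 0, "ax": 0, "ay": 0, "az": 0},
  {"x": 0, "y": 0, "z": 0, "ax": 0, "ay": 0, "az": 0},
])

```text
time: 16.35
ee_pos: [597.8, -103.2, 228.9]
tool_rot: [0.264, 0.965, -0.0, -0.0]
wrist_force: [0.0, -0.3, -3.1]
gripper_width: 28.8
```

```bash
python3 - <<'E'
from h import *
s=ctrl.read_state()
print(s['time'],s['ee_pos'],s['wrist_force'],s['ft_torque'],s['tool_rot'])
p,R=plan([597.0,-102.9,215],Rtool(59.4),2)
E
```

```text
16.35 [ 597.82760191 -103.22026598  228.91325468] [ 0.01188863 -0.34595323 -3.08820627] [-0.01789846  0.06835188  0.03736628] [ 2.63601662e-01  9.64631610e-01 -1.45566880e-04 -7.42835148e-06]
[{"x": 0.022, "y": -0.004, "z": 0.348, "ax": -0.002, "ay": 0, "az": 0.003}, {"x": 0.022, "y": -0.003, "z": 0.348, "ax": -0.001, "ay": 0.001, "az": 0.003}]
end [ 597.   -102.9   214.99] [-0. -0.  0.]
```

>>> play_rows([
  {"x": 0.02, "y": 0, "z": 0.4, "ax": 0, "ay": 0, "az": 0},
  {"x": 0.02, "y": 0, "z": 0.4, "ax": 0, "ay": 0, "az": 0},
  {"x": 0, "y": 0, "z": 0.1, "ax": 0, "ay": 0, "az": 0},
  {"x": 0, "y": 0, "z": 0.1, "ax": 0, "ay": 0, "az": 0},
  {"x": 0, "y": 0, "z": 0.1, "ax": 0, "ay": 0, "az": 0},
  {"x": 0, "y": 0, "z": 0, "ax": 0, "ay": 0, "az": 0},
  {"x": 0, "y": 0, "z": 0, "ax": 0, "ay": 0, "az": 0},
])

```text
time: 16.93
ee_pos: [596.7, -102.4, 206.6]
tool_rot: [0.263, 0.965, -0.0, -0.0]
wrist_force: [-0.5, -0.7, -3.6]
gripper_width: 29.0
```

>>> play_rows([
  {"x": 0, "y": 0, "z": 0.06, "ax": 0, "ay": 0, "az": 0},
  {"x": 0, "y": 0, "z": 0.06, "ax": 0, "ay": 0, "az": 0},
  {"x": 0, "y": 0, "z": 0, "ax": 0, "ay": 0, "az": 0},
  {"x": 0, "y": 0, "z": 0, "ax": 0, "ay": 0, "az": 0},
])

```text
time: 17.27
ee_pos: [596.9, -102.3, 204.3]
tool_rot: [0.263, 0.965, 0.0, -0.0]
wrist_force: [1.3, 0.2, -2.8]
gripper_width: 28.9
```

>>> play_rows([
  {"x": 0, "y": 0, "z": 0.08, "ax": 0, "ay": 0, "az": 0},
  {"x": 0, "y": 0, "z": 0.08, "ax": 0, "ay": 0, "az": 0},
  {"x": 0, "y": 0, "z": 0, "ax": 0, "ay": 0, "az": 0},
  {"x": 0, "y": 0, "z": 0, "ax": 0, "ay": 0, "az": 0},
])

```text
time: 17.6
ee_pos: [596.9, -102.3, 201.1]
tool_rot: [0.263, 0.965, 0.0, 0.0]
wrist_force: [1.9, 1.2, -2.4]
gripper_width: 29.0
```

>>> play_rows([
  {"x": 0, "y": 0, "z": 0.08, "ax": 0, "ay": 0, "az": 0},
  {"x": 0, "y": 0, "z": 0.08, "ax": 0, "ay": 0, "az": 0},
  {"x": 0, "y": 0, "z": 0, "ax": 0, "ay": 0, "az": 0},
  {"x": 0, "y": 0, "z": 0, "ax": 0, "ay": 0, "az": 0},
])

```text
time: 17.93
ee_pos: [596.8, -102.4, 197.8]
tool_rot: [0.263, 0.965, -0.0, -0.0]
wrist_force: [2.5, 2.1, -1.7]
gripper_width: 28.8
```

>>> play_rows([
  {"x": 0, "y": 0, "z": 0.1, "ax": 0, "ay": 0, "az": 0},
  {"x": 0, "y": 0, "z": 0, "ax": 0, "ay": 0, "az": 0},
  {"x": 0, "y": 0, "z": 0, "ax": 0, "ay": 0, "az": 0},
  {"x": 0, "y": 0, "z": 0, "ax": 0, "ay": 0, "az": 0},
])

```text
time: 18.27
ee_pos: [596.7, -102.4, 195.9]
tool_rot: [0.263, 0.965, -0.0, -0.0]
wrist_force: [2.1, 0.8, -1.3]
gripper_width: 28.5
```

>>> play_rows([
  {"x": 0, "y": 0, "z": 0.05, "ax": 0, "ay": 0, "az": 0},
  {"x": 0, "y": 0, "z": 0, "ax": 0, "ay": 0, "az": 0},
  {"x": 0, "y": 0, "z": 0, "ax": 0, "ay": 0, "az": 0},
  {"x": 0, "y": 0, "z": 0, "ax": 0, "ay": 0, "az": 0},
])

```text
time: 18.6
ee_pos: [596.7, -102.5, 195.0]
tool_rot: [0.263, 0.965, -0.0, -0.0]
wrist_force: [2.7, 0.9, -0.3]
gripper_width: 28.6
```

>>> play_rows([
  {"x": 0, "y": 0, "z": 0.05, "ax": 0, "ay": 0, "az": 0},
  {"x": 0, "y": 0, "z": 0, "ax": 0, "ay": 0, "az": 0},
  {"x": 0, "y": 0, "z": 0, "ax": 0, "ay": 0, "az": 0},
  {"x": 0, "y": 0, "z": 0, "ax": 0, "ay": 0, "az": 0},
])

```text
time: 18.93
ee_pos: [596.9, -102.5, 194.4]
tool_rot: [0.263, 0.965, -0.0, 0.0]
wrist_force: [2.5, 2.1, 3.2]
gripper_width: 28.7
```

```bash
python3 - <<'E'
from rect import *
s=ctrl.read_state()
print(s['time'],s['ee_pos'],s['wrist_force'],s['ft_torque'],s['tool_rot'])
for n in('wrist','side'): shot(n,n+'11.png')
S=ld('side11.png');x,y,_=s['ee_pos']
a=cv2.imread('pics/side11.png')[170:220,320:360];b=rect('wrist11.png',k=6)
cv2.imwrite('pics/c14.png',np.hstack([cv2.resize(cv2.convertScaleAbs(a,alpha=1.5),(384,480),interpolation=cv2.INTER_CUBIC),b[:480,:400]]))
for z in (120,113,90,75,63): print(z,'side',((proj(S,[x,y,z])-[320,170]+.5)*9.6).round(0))
E
```

```text
18.9333 [ 596.86464733 -102.51186638  194.36825388] [2.49612517 2.1105637  3.24101804] [ 0.47053511 -0.43429518  0.04732295] [ 2.63474250e-01  9.64666413e-01 -1.35441705e-04  1.14167163e-04]
120 side [210. 245.]
113 side [209. 260.]
90 side [206. 310.]
75 side [204. 342.]
63 side [202. 367.]
```

View pics/c14.png

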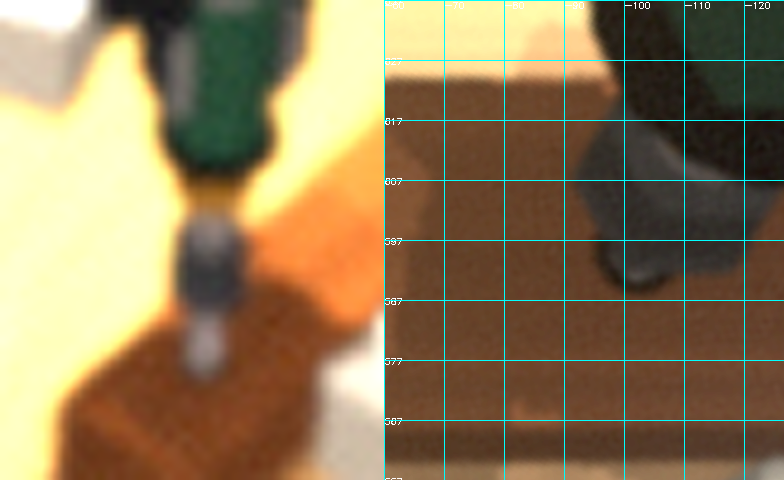

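>>> play_rows([
  {"x": 0, "y": 0, "z": 0.05, "ax": 0, "ay": 0, "az": 0},
  {"x": 0, "y": 0, "z": 0, "ax": 0, "ay": 0, "az": 0},
  {"x": 0, "y": 0, "z": 0, "ax": 0, "ay": 0, "az": 0},
  {"x": 0, "y": 0, "z": 0, "ax": 0, "ay": 0, "az": 0},
])

```text
time: 19.37
ee_pos: [597.0, -102.6, 193.8]
tool_rot: [0.263, 0.965, -0.0, 0.0]
wrist_force: [1.4, 1.7, 6.2]
gripper_width: 28.9
```

>>> play_rows([
  {"x": 0, "y": 0, "z": 0.01, "ax": 0, "ay": 0, "az": 0.4},
  {"x": 0, "y": 0, "z": 0.002, "ax": 0, "ay": 0, "az": 0.5},
  {"x": 0, "y": 0, "z": 0.002, "ax": 0, "ay": 0, "az": 0.5},
  {"x": 0, "y": 0, "z": 0.002, "ax": 0, "ay": 0, "az": 0.5},
  {"x": 0, "y": 0, "z": 0.002, "ax": 0, "ay": 0, "az": 0.5},
  {"x": 0, "y": 0, "z": 0.002, "ax": 0, "ay": 0, "az": 0.5},
  {"x": 0, "y": 0, "z": 0, "ax": 0, "ay": 0, "az": 0},
  {"x": 0, "y": 0, "z": 0, "ax": 0, "ay": 0, "az": 0},
])

```text
time: 20.03
ee_pos: [597.1, -102.6, 193.5]
tool_rot: [0.383, 0.924, -0.0, 0.0]
wrist_force: [1.3, 0.9, 7.0]
gripper_width: 28.7
```

```bash
python3 - <<'E'
from rect import *
s=ctrl.read_state()
print(s['time'],s['ee_pos'],s['wrist_force'],s['ft_torque'],s['tool_rot'],s['gripper_width'],s['qpos'])
E
```

```text
20.0333 [ 597.05888649 -102.60833017  193.51074001] [1.30576686 0.94851603 7.04305699] [ 0.49685282 -0.15978476  0.02282841] [ 3.83138450e-01  9.23690805e-01 -1.73235124e-04  4.40969344e-04] 28.685562107349302 [-3.00072189e-01  2.09679352e-01  1.62661399e+00 -4.42581653e-04
  1.30445343e+00 -1.08436883e+00]
```

>>> play_rows([
  {"x": 0, "y": 0, "z": 0.003, "ax": 0, "ay": 0, "az": 0.7},
  {"x": 0, "y": 0, "z": 0.003, "ax": 0, "ay": 0, "az": 0.8},
  {"x": 0, "y": 0, "z": 0.003, "ax": 0, "ay": 0, "az": 0.8},
  {"x": 0, "y": 0, "z": 0.003, "ax": 0, "ay": 0, "az": 0.8},
  {"x": 0, "y": 0, "z": 0.003, "ax": 0, "ay": 0, "az": 0.8},
  {"x": 0, "y": 0, "z": 0.003, "ax": 0, "ay": 0, "az": 0.8},
  {"x": 0, "y": 0, "z": 0.003, "ax": 0, "ay": 0, "az": 0.8},
  {"x": 0, "y": 0, "z": 0.003, "ax": 0, "ay": 0, "az": 0.8},
])

```text
time: 20.7
ee_pos: [597.3, -102.4, 193.1]
tool_rot: [0.621, 0.784, 0.0, 0.001]
wrist_force: [2.1, 3.4, 6.5]
gripper_width: 28.6
```

```bash
python3 - <<'E'
from rect import *
s=ctrl.read_state()
print(s['time'],s['ee_pos'],s['wrist_force'],s['ft_torque'],s['tool_rot'],s['gripper_width'],s['qpos'])
E
```

```text
20.7 [ 597.34674749 -102.41520152  193.12254811] [2.05328261 3.41481943 6.45948585] [ 0.6025587  -0.4519002   0.07020336] [6.20726298e-01 7.84026984e-01 3.25488471e-04 6.67348725e-04] 28.62767795117969 [-2.99922735e-01  2.10069821e-01  1.62691310e+00  1.29254577e-04
  1.30312999e+00 -5.31415255e-01]
```

>>> play_rows([
  {"x": 0, "y": 0, "z": 0.003, "ax": 0, "ay": 0, "az": 0.8},
  {"x": 0, "y": 0, "z": 0.003, "ax": 0, "ay": 0, "az": 0.8},
  {"x": 0, "y": 0, "z": 0.003, "ax": 0, "ay": 0, "az": 0.8},
  {"x": 0, "y": 0, "z": 0.003, "ax": 0, "ay": 0, "az": 0.8},
  {"x": 0, "y": 0, "z": 0.003, "ax": 0, "ay": 0, "az": 0.8},
  {"x": 0, "y": 0, "z": 0.003, "ax": 0, "ay": 0, "az": 0.8},
  {"x": 0, "y": 0, "z": 0.003, "ax": 0, "ay": 0, "az": 0.8},
  {"x": 0, "y": 0, "z": 0.003, "ax": 0, "ay": 0, "az": 0.8},
])

```text
time: 21.37
ee_pos: [597.8, -102.6, 192.9]
tool_rot: [0.813, 0.583, 0.001, 0.001]
wrist_force: [3.6, 2.7, 5.7]
gripper_width: 28.8
```

```bash
python3 - <<'E'
from rect import *
s=ctrl.read_state()
print(s['time'],s['ee_pos'],s['wrist_force'],s['ft_torque'],s['tool_rot'],s['gripper_width'],s['qpos'][5])
for n in('wrist','side'): shot(n,n+'12.png')
S=ld('side12.png');x,y,_=s['ee_pos']
a=cv2.imread('pics/side12.png')[170:220,320:360];b=rect('wrist12.png',k=6)
cv2.imwrite('pics/c15.png',np.hstack([cv2.resize(cv2.convertScaleAbs(a,alpha=1.5),(384,480),interpolation=cv2.INTER_CUBIC),b[:480,:400]]))
for z in (120,113,90,75,63): print(z,'side',((proj(S,[x,y,z])-[320,170]+.5)*9.6).round(0))
E
```

```text
21.3667 [ 597.78050151 -102.58702473  192.85231372] [3.6163303  2.67725131 5.71178391] [ 0.54714042 -0.75752712  0.0674619 ] [0.81278858 0.58255721 0.00083712 0.00105565] 28.78091602052293 0.027089982923134942
120 side [208. 244.]
113 side [207. 259.]
90 side [204. 309.]
75 side [202. 340.]
63 side [200. 365.]
```

View pics/c15.png

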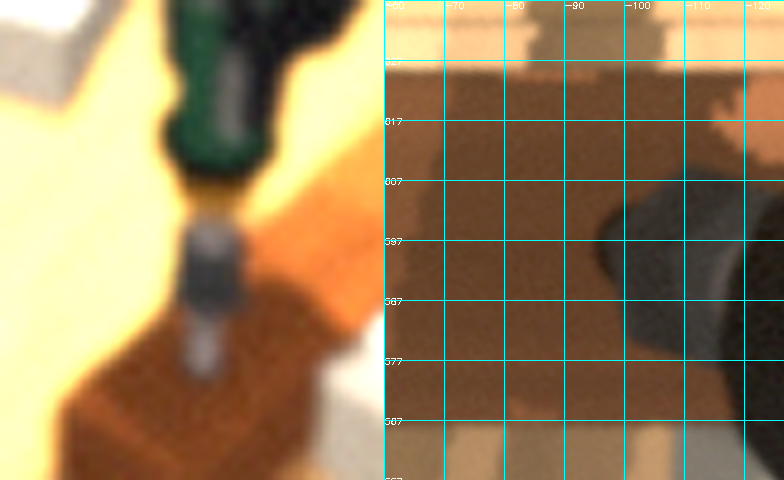

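>>> play_rows([
  {"x": 0.03, "y": 0.015, "z": 0.008, "ax": 0, "ay": 0, "az": 0.5},
  {"x": 0, "y": 0, "z": 0.004, "ax": 0, "ay": 0, "az": 0.8},
  {"x": 0, "y": 0, "z": 0.004, "ax": 0, "ay": 0, "az": 0.8},
  {"x": 0, "y": 0, "z": 0.004, "ax": 0, "ay": 0, "az": 0.8},
  {"x": 0, "y": 0, "z": 0.004, "ax": 0, "ay": 0, "az": 0.8},
  {"x": 0, "y": 0, "z": 0.004, "ax": 0, "ay": 0, "az": 0.8},
  {"x": 0, "y": 0, "z": 0.004, "ax": 0, "ay": 0, "az": 0.8},
  {"x": 0, "y": 0, "z": 0.004, "ax": 0, "ay": 0, "az": 0.8},
])

```text
time: 22.13
ee_pos: [598.3, -102.5, 192.4]
tool_rot: [0.937, 0.348, 0.001, 0.001]
wrist_force: [3.0, 1.4, 7.5]
gripper_width: 28.6
```

```bash
python3 - <<'E'
from rect import *
s=ctrl.read_state()
print(s['time'],s['ee_pos'],s['wrist_force'],s['ft_torque'],s['tool_rot'],s['gripper_width'],s['qpos'][5])
E
```

```text
22.1333 [ 598.27731358 -102.52085485  192.35439765] [2.99526543 1.43686311 7.50551451] [ 0.17813741 -0.56926442  0.05717696] [0.93739545 0.34826331 0.00099681 0.00119966] 28.571935682547057 0.5603564011107146
```

>>> play_rows([
  {"x": 0, "y": 0, "z": 0.003, "ax": 0, "ay": 0, "az": 0.7},
  {"x": 0, "y": 0, "z": 0.003, "ax": 0, "ay": 0, "az": 0.8},
  {"x": 0, "y": 0, "z": 0.003, "ax": 0, "ay": 0, "az": 0.8},
  {"x": 0, "y": 0, "z": 0.003, "ax": 0, "ay": 0, "az": 0.8},
  {"x": 0, "y": 0, "z": 0.003, "ax": 0, "ay": 0, "az": 0.8},
  {"x": 0, "y": 0, "z": 0.003, "ax": 0, "ay": 0, "az": 0.8},
  {"x": 0, "y": 0, "z": 0.003, "ax": 0, "ay": 0, "az": 0.8},
  {"x": 0, "y": 0, "z": 0.003, "ax": 0, "ay": 0, "az": 0.8},
])

```text
time: 22.8
ee_pos: [598.3, -102.8, 191.9]
tool_rot: [0.997, 0.081, 0.001, 0.001]
wrist_force: [2.2, 0.2, 7.5]
gripper_width: 29.1
```

```bash
python3 - <<'E'
from rect import *
s=ctrl.read_state()
print(s['time'],s['ee_pos'],s['wrist_force'],s['ft_torque'],s['tool_rot'],s['gripper_width'],s['qpos'][5])
for n in('wrist','side'): shot(n,n+'13.png')
S=ld('side13.png');x,y,_=s['ee_pos']
a=cv2.imread('pics/side13.png')[170:220,320:360];b=rect('wrist13.png',k=6)
cv2.imwrite('pics/c16.png',np.hstack([cv2.resize(cv2.convertScaleAbs(a,alpha=1.5),(384,480),interpolation=cv2.INTER_CUBIC),b[:480,:400]]))
for z in (120,113,90,75,63): print(z,'side',((proj(S,[x,y,z])-[320,170]+.5)*9.6).round(0))
E
```

```text
22.8 [ 598.3178121  -102.84141369  191.93997222] [2.21428729 0.22855702 7.49328322] [ 0.02253759 -0.64465313  0.04283059] [0.99673603 0.08071    0.00132483 0.0011941 ] 29.062747747677413 1.1101550061996464
120 side [207. 242.]
113 side [206. 258.]
90 side [203. 307.]
75 side [201. 339.]
63 side [199. 364.]
```

View pics/c16.png

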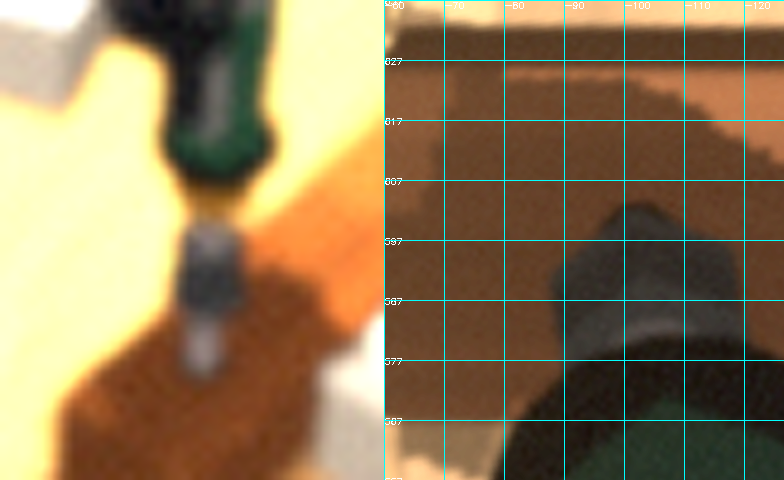

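>>> play_rows([
  {"x": 0, "y": 0, "z": 0.003, "ax": 0, "ay": 0, "az": 0.7},
  {"x": 0, "y": 0, "z": 0.003, "ax": 0, "ay": 0, "az": 0.8},
  {"x": 0, "y": 0, "z": 0.003, "ax": 0, "ay": 0, "az": 0.8},
  {"x": 0, "y": 0, "z": 0.003, "ax": 0, "ay": 0, "az": 0.8},
  {"x": 0, "y": 0, "z": 0.003, "ax": 0, "ay": 0, "az": 0.8},
  {"x": 0, "y": 0, "z": 0.003, "ax": 0, "ay": 0, "az": 0.8},
  {"x": 0, "y": 0, "z": 0.003, "ax": 0, "ay": 0, "az": 0.8},
  {"x": 0, "y": 0, "z": 0.003, "ax": 0, "ay": 0, "az": 0.8},
])

```text
time: 23.57
ee_pos: [598.2, -103.1, 191.5]
tool_rot: [0.981, -0.193, 0.002, 0.001]
wrist_force: [2.1, -0.8, 8.2]
gripper_width: 28.8
```

>>> play_rows([
  {"x": 0, "y": 0, "z": 0.003, "ax": 0, "ay": 0, "az": 0.7},
  {"x": 0, "y": 0, "z": 0.003, "ax": 0, "ay": 0, "az": 0.7},
  {"x": 0, "y": 0, "z": 0.003, "ax": 0, "ay": 0, "az": 0.5},
  {"x": 0, "y": 0, "z": 0, "ax": 0, "ay": 0, "az": 0.3},
  {"x": 0, "y": 0, "z": 0, "ax": 0, "ay": 0, "az": 0},
  {"x": 0, "y": 0, "z": 0, "ax": 0, "ay": 0, "az": 0},
  {"x": 0, "y": 0, "z": 0, "ax": 0, "ay": 0, "az": 0},
])

```text
time: 24.15
ee_pos: [598.1, -103.1, 191.3]
tool_rot: [0.959, -0.284, 0.002, 0.001]
wrist_force: [0.8, -1.5, 8.5]
gripper_width: 29.1
```

```bash
python3 - <<'E'
from rect import *
s=ctrl.read_state()
print(s['time'],s['ee_pos'],s['wrist_force'],s['ft_torque'],s['tool_rot'],s['gripper_width'],s['qpos'][5])
for n in('wrist','side'): shot(n,n+'14.png')
S=ld('side14.png');x,y,_=s['ee_pos']
a=cv2.imread('pics/side14.png')[170:220,320:360];b=rect('wrist14.png',k=6)
cv2.imwrite('pics/c17.png',np.hstack([cv2.resize(cv2.convertScaleAbs(a,alpha=1.5),(384,480),interpolation=cv2.INTER_CUBIC),b[:480,:400]]))
E
```

```text
24.15 [ 598.14978378 -103.14288485  191.2873508 ] [ 0.77123744 -1.52241417  8.51656799] [-0.20794168 -0.40634781  0.00879863] [ 9.58676323e-01 -2.84493468e-01  1.54055361e-03  8.95532171e-04] 29.09287671718518 1.8485762279321845
```

View pics/c17.png

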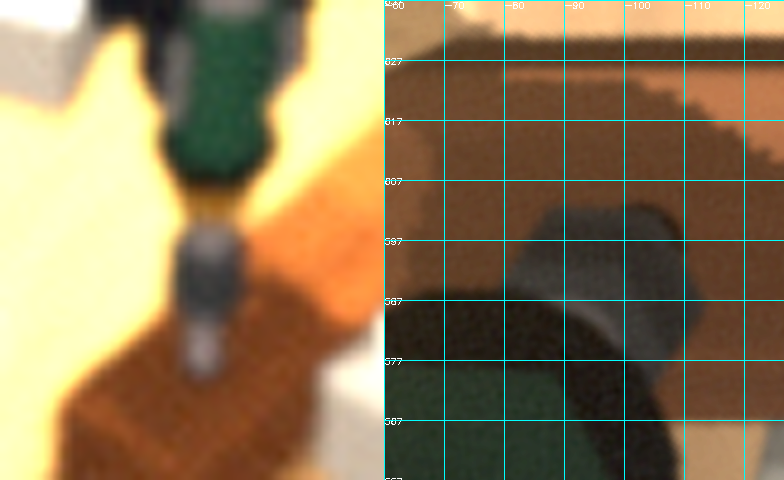

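>>> play_rows([
  {"x": 0, "y": 0, "z": -0.2, "ax": 0, "ay": 0, "az": 0},
  {"x": 0, "y": 0, "z": -0.3, "ax": 0, "ay": 0, "az": 0},
  {"x": 0, "y": 0, "z": -0.5, "ax": 0, "ay": 0, "az": 0},
  {"x": 0, "y": 0, "z": -0.8, "ax": 0, "ay": 0, "az": 0},
  {"x": -1, "y": 0, "z": 0, "ax": 0, "ay": 0, "az": 0},
  {"x": -1, "y": 0, "z": 0, "ax": 0, "ay": 0, "az": 0},
  {"x": -0.8, "y": 0, "z": 0, "ax": 0, "ay": 0, "az": 0},
  {"x": 0, "y": 0, "z": 0, "ax": 0, "ay": 0, "az": 0},
])

```text
time: 24.92
ee_pos: [546.9, -69.7, 225.2]
tool_rot: [0.959, -0.284, -0.003, 0.0]
wrist_force: [1.5, 0.3, -2.3]
gripper_width: 28.9
```

>>> play_rows([
  {"x": 0, "y": 0, "z": 0.4, "ax": 0, "ay": 0, "az": 0},
  {"x": 0, "y": 0, "z": 0.4, "ax": 0, "ay": 0, "az": 0},
  {"x": 0, "y": 0, "z": 0, "ax": 0, "ay": 0, "az": 0},
  {"x": 0, "y": 0, "z": 0, "ax": 0, "ay": 0, "az": 0},
  {"x": 0, "y": 0, "z": 0, "ax": 0, "ay": 0, "az": 0},
])

```text
time: 25.33
ee_pos: [550.2, -71.7, 209.1]
tool_rot: [0.959, -0.285, -0.001, 0.0]
wrist_force: [0.5, 0.4, -2.7]
gripper_width: 28.7
```

```bash
python3 - <<'E'
from rect import *
s=ctrl.read_state()
print(s['time'],s['ee_pos'],s['wrist_force'],s['ft_torque'],s['gripper_width'])
for n in('wrist','side','top'): shot(n,n+'15.png')
cv2.imwrite('pics/r15.png',np.hstack([rect('wrist15.png',k=5),rect('wrist15.png',z=110.5,k=5)]))
a=cv2.imread('pics/side15.png')[170:220,320:360];cv2.imwrite('pics/c18.png',cv2.resize(cv2.convertScaleAbs(a,alpha=1.5),(400,500),interpolation=cv2.INTER_CUBIC))
S=ld('side15.png')
for z in (110.5,90,63): print(z,'side',((proj(S,[596.5,-102.7,z])-[320,170]+.5)*10).round(0))
E
```

```text
25.3333 [550.20455747 -71.70797586 209.13897365] [ 0.51941891  0.42027261 -2.67424616] [ 0.02782415 -0.00031459 -0.03436164] 28.726384019401184
110.5 side [219. 277.]
90 side [216. 323.]
63 side [212. 382.]
```

View pics/r15.png

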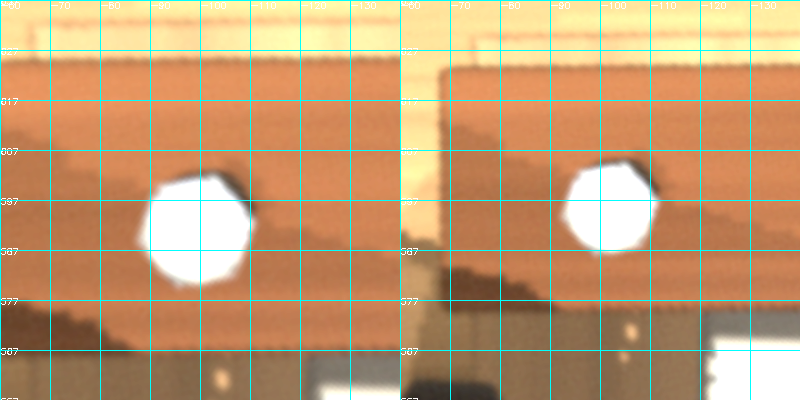

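View pics/c18.png

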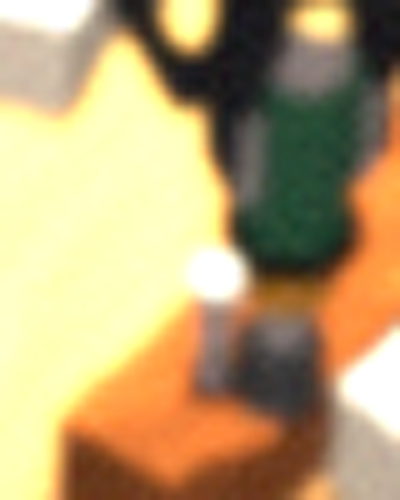

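View pics/wrist15.png

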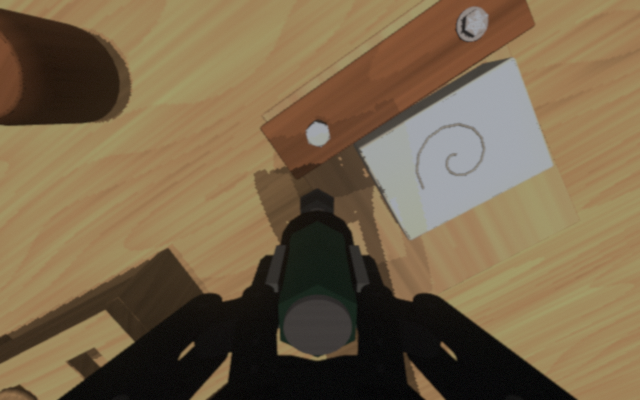

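```bash
python3 - <<'E'
from h import *
import io,contextlib
s=ctrl.read_state();p0=s['ee_pos'];R0=Rn.from_quat(s['tool_rot'])
p,R=plan([550,-72,249],R0,2,p0,R0)
p,R=plan([545,60,251],Rtool(-25),20,p,R)
p,R=plan([530.9,197.9,251],Rtool(68.2),20,p,R)
E
```

```text
[{"x": -0.006, "y": 0.015, "z": -0.978, "ax": 0, "ay": 0, "az": 0}, {"x": -0.007, "y": 0.015, "z": -0.977, "ax": 0, "ay": 0, "az": 0}]
end [549.99 -72.   249.  ] [0. 0. 0.]
[{"x": -0.19, "y": -0.27, "z": -0.005, "ax": 0, "ay": 0, "az": -0.981}, {"x": -0.167, "y": -0.285, "z": -0.005, "ax": 0, "ay": 0, "az": -0.98}, {"x": -0.142, "y": -0.298, "z": -0.005, "ax": 0, "ay": 0.001, "az": -0.981}, {"x": -0.116, "y": -0.309, "z": -0.005, "ax": 0, "ay": -0, "az": -0.981}, {"x": -0.089, "y": -0.318, "z": -0.005, "ax": 0, "ay": 0, "az": -0.98}, {"x": -0.061, "y": -0.325, "z": -0.005, "ax": 0.001, "ay": 0, "az": -0.981}, {"x": -0.033, "y": -0.328, "z": -0.006, "ax": -0, "ay": 0, "az": -0.98}, {"x": -0.006, "y": -0.331, "z": -0.005, "ax": -0, "ay": 0.001, "az": -0.981}]
[{"x": 0.023, "y": -0.329, "z": -0.005, "ax": -0, "ay": -0, "az": -0.981}, {"x": 0.051, "y": -0.326, "z": -0.005, "ax": -0, "ay": -0, "az": -0.98}, {"x": 0.079, "y": -0.321, "z": -0.005, "ax": 0, "ay": 0, "az": -0.981}, {"x": 0.106, "y": -0.313, "z": -0.005, "ax": 0, "ay": 0, "az": -0.981}, {"x": 0.132, "y": -0.302, "z": -0.005, "
[... 1277 characters left out ...]
34, "y": 0.094, "z": 0, "ax": 0, "ay": -0, "az": -0.932}, {"x": 0.324, "y": 0.121, "z": 0, "ax": 0, "ay": -0, "az": -0.932}, {"x": 0.314, "y": 0.147, "z": 0, "ax": 0, "ay": -0, "az": -0.932}, {"x": 0.301, "y": 0.172, "z": 0, "ax": 0, "ay": -0, "az": -0.932}, {"x": 0.286, "y": 0.196, "z": 0, "ax": 0, "ay": -0, "az": -0.932}, {"x": 0.269, "y": 0.218, "z": 0, "ax": 0, "ay": -0, "az": -0.932}]
[{"x": 0.251, "y": 0.24, "z": 0, "ax": 0, "ay": -0, "az": -0.932}, {"x": 0.23, "y": 0.259, "z": 0, "ax": 0, "ay": -0, "az": -0.932}, {"x": 0.208, "y": 0.277, "z": 0, "ax": 0, "ay": -0, "az": -0.932}, {"x": 0.185, "y": 0.293, "z": 0, "ax": 0, "ay": -0, "az": -0.932}]
end [530.91 197.9  251.  ] [ 0. -0.  0.]
```

>>> play_rows([
  {"x": 0, "y": 0.015, "z": -1, "ax": 0, "ay": 0, "az": 0},
  {"x": 0, "y": 0.015, "z": -1, "ax": 0, "ay": 0, "az": 0},
  {"x": -0.19, "y": -0.27, "z": -0.005, "ax": 0, "ay": 0, "az": -0.98},
  {"x": -0.17, "y": -0.285, "z": -0.005, "ax": 0, "ay": 0, "az": -0.98},
  {"x": -0.14, "y": -0.3, "z": -0.005, "ax": 0, "ay": 0, "az": -0.98},
  {"x": -0.115, "y": -0.31, "z": -0.005, "ax": 0, "ay": 0, "az": -0.98},
  {"x": -0.09, "y": -0.32, "z": -0.005, "ax": 0, "ay": 0, "az": -0.98},
  {"x": -0.06, "y": -0.325, "z": -0.005, "ax": 0, "ay": 0, "az": -0.98},
])

```text
time: 26.15
ee_pos: [548.6, -32.0, 250.7]
tool_rot: [1.0, -0.03, 0.0, 0.0]
wrist_force: [-0.2, 0.7, -2.2]
gripper_width: 28.6
```

>>> play_rows([
  {"x": -0.03, "y": -0.33, "z": -0.005, "ax": 0, "ay": 0, "az": -0.98},
  {"x": -0.005, "y": -0.33, "z": -0.005, "ax": 0, "ay": 0, "az": -0.98},
  {"x": 0.025, "y": -0.33, "z": -0.005, "ax": 0, "ay": 0, "az": -0.98},
  {"x": 0.05, "y": -0.325, "z": -0.005, "ax": 0, "ay": 0, "az": -0.98},
  {"x": 0.08, "y": -0.32, "z": -0.005, "ax": 0, "ay": 0, "az": -0.98},
  {"x": 0.105, "y": -0.315, "z": -0.005, "ax": 0, "ay": 0, "az": -0.98},
  {"x": 0.13, "y": -0.3, "z": -0.005, "ax": 0, "ay": 0, "az": -0.98},
  {"x": 0.16, "y": -0.29, "z": -0.005, "ax": 0, "ay": 0, "az": -0.98},
])

```text
time: 26.82
ee_pos: [546.8, 20.8, 251.4]
tool_rot: [0.952, 0.307, -0.0, 0.0]
wrist_force: [-0.1, 0.2, -2.9]
gripper_width: 28.7
```

>>> play_rows([
  {"x": 0.18, "y": -0.275, "z": 0, "ax": 0, "ay": 0, "az": -0.98},
  {"x": 0.205, "y": -0.26, "z": 0, "ax": 0, "ay": 0, "az": -0.98},
  {"x": 0.225, "y": -0.24, "z": 0, "ax": 0, "ay": 0, "az": -0.98},
  {"x": 0.245, "y": -0.22, "z": 0, "ax": 0, "ay": 0, "az": -0.98},
  {"x": 0.265, "y": -0.2, "z": 0, "ax": 0, "ay": 0, "az": -0.98},
  {"x": 0.28, "y": -0.175, "z": 0, "ax": 0, "ay": 0, "az": -0.98},
  {"x": 0.3, "y": -0.18, "z": 0, "ax": 0, "ay": 0, "az": -0.93},
  {"x": 0.31, "y": -0.155, "z": 0, "ax": 0, "ay": 0, "az": -0.93},
])

```text
time: 27.48
ee_pos: [543.8, 74.3, 251.4]
tool_rot: [0.796, 0.605, -0.0, 0.0]
wrist_force: [0.5, 0.1, -3.5]
gripper_width: 28.5
```

>>> play_rows([
  {"x": 0.32, "y": -0.125, "z": 0, "ax": 0, "ay": 0, "az": -0.93},
  {"x": 0.33, "y": -0.1, "z": 0, "ax": 0, "ay": 0, "az": -0.93},
  {"x": 0.34, "y": -0.075, "z": 0, "ax": 0, "ay": 0, "az": -0.93},
  {"x": 0.345, "y": -0.045, "z": 0, "ax": 0, "ay": 0, "az": -0.93},
  {"x": 0.345, "y": -0.015, "z": 0, "ax": 0, "ay": 0, "az": -0.93},
  {"x": 0.345, "y": 0.01, "z": 0, "ax": 0, "ay": 0, "az": -0.93},
  {"x": 0.345, "y": 0.04, "z": 0, "ax": 0, "ay": 0, "az": -0.93},
  {"x": 0.34, "y": 0.065, "z": 0, "ax": 0, "ay": 0, "az": -0.93},
])

```text
time: 28.15
ee_pos: [538.3, 129.4, 251.4]
tool_rot: [0.562, 0.827, -0.0, 0.0]
wrist_force: [-0.6, 0.5, -2.6]
gripper_width: 28.7
```

>>> play_rows([
  {"x": 0.335, "y": 0.095, "z": 0, "ax": 0, "ay": 0, "az": -0.93},
  {"x": 0.325, "y": 0.12, "z": 0, "ax": 0, "ay": 0, "az": -0.93},
  {"x": 0.315, "y": 0.145, "z": 0, "ax": 0, "ay": 0, "az": -0.93},
  {"x": 0.3, "y": 0.17, "z": 0, "ax": 0, "ay": 0, "az": -0.93},
  {"x": 0.285, "y": 0.195, "z": 0, "ax": 0, "ay": 0, "az": -0.93},
  {"x": 0.27, "y": 0.22, "z": 0, "ax": 0, "ay": 0, "az": -0.93},
  {"x": 0.25, "y": 0.24, "z": 0, "ax": 0, "ay": 0, "az": -0.93},
  {"x": 0.23, "y": 0.26, "z": 0, "ax": 0, "ay": 0, "az": -0.93},
])

```text
time: 28.82
ee_pos: [532.8, 184.6, 251.4]
tool_rot: [0.268, 0.963, -0.0, 0.0]
wrist_force: [-0.8, -0.3, -2.7]
gripper_width: 28.9
```

>>> play_rows([
  {"x": 0.21, "y": 0.275, "z": 0, "ax": 0, "ay": 0, "az": -0.93},
  {"x": 0.185, "y": 0.295, "z": 0, "ax": 0, "ay": 0, "az": -0.93},
  {"x": 0, "y": 0, "z": 0, "ax": 0, "ay": 0, "az": 0},
  {"x": 0, "y": 0, "z": 0, "ax": 0, "ay": 0, "az": 0},
  {"x": 0, "y": 0, "z": 0, "ax": 0, "ay": 0, "az": 0},
  {"x": 0, "y": 0, "z": 0, "ax": 0, "ay": 0, "az": 0},
])

```text
time: 29.32
ee_pos: [531.3, 197.7, 251.1]
tool_rot: [0.192, 0.981, -0.0, -0.0]
wrist_force: [1.1, 0.3, -2.7]
gripper_width: 29.2
```

```bash
python3 - <<'E'
from h import *
s=ctrl.read_state();print(s['time'],s['ee_pos'],s['tool_rot'],s['qpos'],s['wrist_force'])
p,R=plan([530.9,197.9,249],Rtool(68.2),1)
for n in ('wrist','side'): shot(n,n+'16.png')
E
```

```text
29.3167 [531.32661788 197.68959209 251.13290263] [ 1.92224713e-01  9.81350904e-01 -1.84804295e-04 -1.72037065e-04] [ 2.17220639e-01  7.46936006e-02  1.66650519e+00 -2.04469364e-04
  1.40085688e+00 -9.66683777e-01] [ 1.08119536  0.32076836 -2.65603549]
[{"x": 0.024, "y": 0.002, "z": 0.107, "ax": -0.005, "ay": -0.003, "az": -0.073}]
end [530.9  197.91 248.99] [ 0. -0. -0.]
```

View pics/wrist16.png

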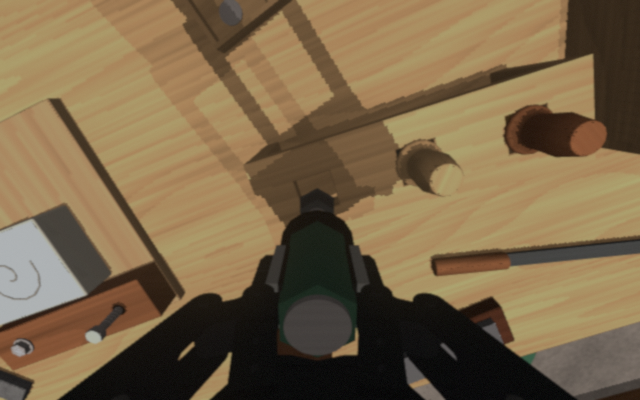

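>>> play_rows([
  {"x": 0.01, "y": 0, "z": 0.5, "ax": 0, "ay": 0, "az": -0.07},
  {"x": 0, "y": 0, "z": 0.7, "ax": 0, "ay": 0, "az": 0},
  {"x": 0, "y": 0, "z": 0.4, "ax": 0, "ay": 0, "az": 0},
  {"x": 0, "y": 0, "z": 0.3, "ax": 0, "ay": 0, "az": 0},
  {"x": 0, "y": 0, "z": 0.3, "ax": 0, "ay": 0, "az": 0},
  {"x": 0, "y": 0, "z": 0, "ax": 0, "ay": 0, "az": 0},
  {"x": 0, "y": 0, "z": 0, "ax": 0, "ay": 0, "az": 0},
])

```text
time: 30.0
ee_pos: [530.9, 198.2, 206.8]
tool_rot: [0.188, 0.982, -0.0, -0.0]
wrist_force: [-0.6, -0.3, -2.6]
gripper_width: 28.5
```

Mouth is about 9 mm inside the hole with no contact. Continuing down.

>>> play_rows([
  {"x": 0, "y": 0, "z": 0.4, "ax": 0, "ay": 0, "az": 0},
  {"x": 0, "y": 0, "z": 0.4, "ax": 0, "ay": 0, "az": 0},
  {"x": 0, "y": 0, "z": 0.4, "ax": 0, "ay": 0, "az": 0},
  {"x": 0, "y": 0, "z": 0.4, "ax": 0, "ay": 0, "az": 0},
  {"x": 0, "y": 0, "z": 0, "ax": 0, "ay": 0, "az": 0},
  {"x": 0, "y": 0, "z": 0, "ax": 0, "ay": 0, "az": 0},
])

```text
time: 30.5
ee_pos: [530.3, 198.0, 174.0]
tool_rot: [0.188, 0.982, -0.001, -0.001]
wrist_force: [0.3, 0.4, -2.6]
gripper_width: 29.2
```

>>> play_rows([
  {"x": 0, "y": 0, "z": 0.4, "ax": 0, "ay": 0, "az": 0},
  {"x": 0, "y": 0, "z": 0.4, "ax": 0, "ay": 0, "az": 0},
  {"x": 0, "y": 0, "z": 0.25, "ax": 0, "ay": 0, "az": 0},
  {"x": 0, "y": 0, "z": 0.05, "ax": 0, "ay": 0, "az": 0},
  {"x": 0, "y": 0, "z": 0, "ax": 0, "ay": 0, "az": 0},
  {"x": 0, "y": 0, "z": 0, "ax": 0, "ay": 0, "az": 0},
  {"x": 0, "y": 0, "z": 0, "ax": 0, "ay": 0, "az": 0},
])

```text
time: 31.08
ee_pos: [531.3, 198.2, 153.5]
tool_rot: [0.188, 0.982, 0.0, 0.0]
wrist_force: [1.0, -0.1, -3.8]
gripper_width: 28.5
```

>>> play_rows([
  {"x": 0, "y": 0, "z": 0.1, "ax": 0, "ay": 0, "az": 0},
  {"x": 0, "y": 0, "z": 0.08, "ax": 0, "ay": 0, "az": 0},
  {"x": 0, "y": 0, "z": 0, "ax": 0, "ay": 0, "az": 0},
  {"x": 0, "y": 0, "z": 0, "ax": 0, "ay": 0, "az": 0},
  {"x": 0, "y": 0, "z": 0, "ax": 0, "ay": 0, "az": 0},
])

```text
time: 31.5
ee_pos: [531.3, 198.2, 150.0]
tool_rot: [0.188, 0.982, 0.0, 0.0]
wrist_force: [0.1, -0.8, 0.8]
gripper_width: 28.6
```

>>> play_rows([
  {"x": 0, "y": 0, "z": 0, "ax": 0, "ay": 0, "az": 0},
  {"x": 0, "y": 0, "z": 0, "ax": 0, "ay": 0, "az": 0},
  {"x": 0, "y": 0, "z": 0, "ax": 0, "ay": 0, "az": 0},
  {"x": 0, "y": 0, "z": 0, "ax": 0, "ay": 0, "az": 0},
  {"x": 0, "y": 0, "z": 0, "ax": 0, "ay": 0, "az": 0},
  {"x": 0, "y": 0, "z": 0, "ax": 0, "ay": 0, "az": 0},
  {"x": 0, "y": 0, "z": 0, "ax": 0, "ay": 0, "az": 0},
], fingers=0.75)

```text
time: 32.08
ee_pos: [531.0, 198.2, 149.5]
tool_rot: [0.188, 0.982, -0.0, -0.0]
wrist_force: [-0.2, 0.2, -0.5]
gripper_width: 64.2
```

>>> play_rows([
  {"x": 0, "y": 0, "z": -0.3, "ax": 0, "ay": 0, "az": 0},
  {"x": 0, "y": 0, "z": -0.7, "ax": 0, "ay": 0, "az": 0},
  {"x": 0, "y": 0, "z": -1, "ax": 0, "ay": 0, "az": 0},
  {"x": 0, "y": 0, "z": -1, "ax": 0, "ay": 0, "az": 0},
  {"x": 0, "y": 0, "z": -1, "ax": 0, "ay": 0, "az": 0},
  {"x": -0.8, "y": 0, "z": -0.5, "ax": 0, "ay": 0, "az": 0},
  {"x": -0.8, "y": 0, "z": 0, "ax": 0, "ay": 0, "az": 0},
  {"x": -0.8, "y": 0, "z": 0, "ax": 0, "ay": 0, "az": 0},
])

```text
time: 32.75
ee_pos: [576.9, 180.5, 241.7]
tool_rot: [0.188, 0.982, 0.0, 0.001]
wrist_force: [0.9, -0.7, -0.9]
gripper_width: 64.2
```

>>> play_rows([
  {"x": 0, "y": 0, "z": 0, "ax": 0, "ay": 0, "az": 0},
  {"x": 0, "y": 0, "z": 0, "ax": 0, "ay": 0, "az": 0},
  {"x": 0, "y": 0, "z": 0, "ax": 0, "ay": 0, "az": 0},
  {"x": 0, "y": 0, "z": 0, "ax": 0, "ay": 0, "az": 0},
])

```text
time: 33.08
ee_pos: [574.8, 180.8, 239.3]
tool_rot: [0.188, 0.982, -0.0, -0.001]
wrist_force: [-0.6, -0.4, 0.1]
gripper_width: 64.0
```

```bash
python3 - <<'E'
from h import *
s=ctrl.read_state();print(s['time'],s['ee_pos'],s['tool_rot'],s['gripper_width'],s['wrist_force'])
for n in ('wrist','side','top'): shot(n,n+'17.png')
print(proj(ld('wrist17.png'),[530.7,197.6,188]),proj(ld('side17.png'),[530.7,197.6,188]))
a=cv2.imread('pics/side17.png');cv2.imwrite('pics/c19.png',np.hstack([cv2.resize(a[170:220,320:360],(400,500),interpolation=cv2.INTER_CUBIC),cv2.resize(a[235:285,275:315],(400,500),interpolation=cv2.INTER_CUBIC)]))
E
```

```text
33.0833 [574.80275529 180.77396549 239.26338038] [ 1.88051912e-01  9.82158849e-01 -1.58913030e-04 -6.69965570e-04] 63.97878711836147 [-0.56756483 -0.37542804  0.07854351]
[315.81613925 159.61284267] [292.94975186 247.77726855]
```

View pics/wrist17.png

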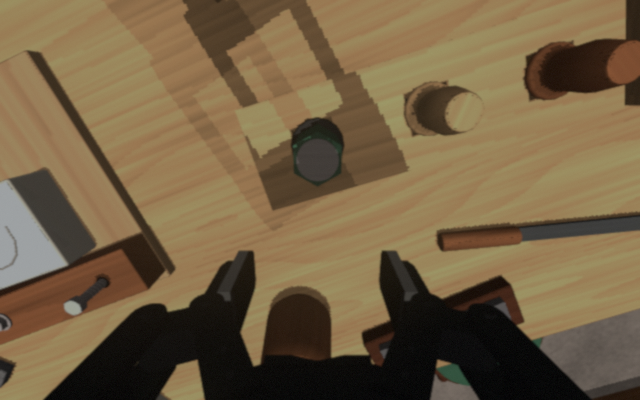

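View pics/c19.png

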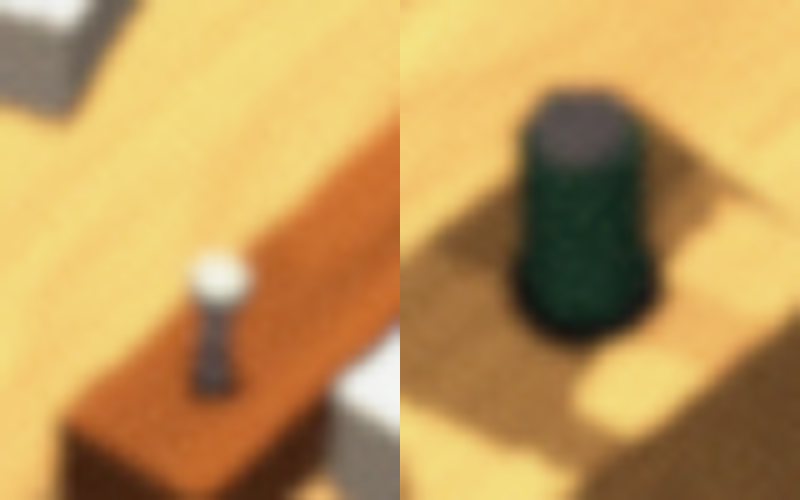

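View pics/top17.png

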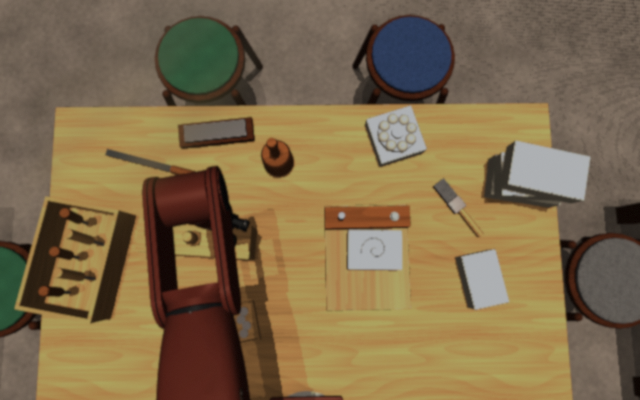

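```bash
python3 - <<'E'
from h import *
T=ld('top17.png');im=cv2.imread('pics/top17.png');im0=cv2.imread('pics/top1.png')
def cen(i):
    c=i[205:227,332:352]; g=c.min(2).astype(float); m=np.clip(g-110,0,None); y,x=np.mgrid[205:227,332:352]; return (x*m).sum()/m.sum(),(y*m).sum()/m.sum()
for i in(im0,im): c=cen(i);print(c,atz(T,c,111))
S=ld('side17.png');print(tri([(T,cen(im)),(S,(320+219/10-.5,170+278/10-.5))]))
ctrl.close_job()
E
```

```text
(np.float64(339.64647887323946), np.float64(213.98732394366198)) [599.81741219 -97.00589207 111.        ]
(np.float64(341.2782678428228), np.float64(214.92782678428227)) [ 597.20914823 -101.35355973  111.        ]
(array([ 596.59993005, -101.72587044,  110.87477131]), [array([0.1, 0.2]), array([-0.2, -0. ])])
the job is handed in; nothing more can be done
```

I took the driver from the rack, tilted it to match the screw, seated it, and brought the screw upright with it. I then turned the screw about half a turn clockwise under a push of 8.5 to 11.5 N. The driver went back upright into its hole, and I handed the job in at about 33 s. The hand-in gives no verdict.

**Turn:** the wrist turned 3.19 rad with the driver seated. Allowing for play in the socket, the screw turned about 3.1 rad (2.4 to 4.0 was required). The driver came down by about what the thread pitch predicts.

**Squareness:** I stopped before the first turn, lifted the driver off, looked at the screw, and seated it again.
- **Before turning:** the wrist camera suggested about 1.5° of lean; the side camera showed none.
- **After turning:** the wrist camera put the head within about 1 mm of over the hole, a lean of about 1.3° or less. The side camera again showed it upright, and the top view put the head within about 1 to 2 mm of the hole position.

The cameras are only good to about a degree, so this is inside the 2.6° limit but not by a wide margin.

**Driver in rack:** the grip was within about 1 mm of its starting position when released, and the driver stood upright with its guard on the rack. The gripper was clear of everything, with wrist force near zero.

**Other items:** the block, rasp, mallet and brush showed no movement in the last pictures. The chisel was in place in the wrist picture, though the arm hid it in the last top view.

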